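# Tap the wooden spigot into the little oak cask

### The job

Fit the wooden spigot to the small oak cask: push its tapered shank by hand into the rubber bush of the tap hole, key up and spout down, and let go so that it stays there by itself. Then drive it tight with an end of the square wooden muddler, squarely on the butt, with a firm push of about 20 N (under 16 N it works loose, over 30 N splits the head; how deep it ends differs from cask to cask, so go by feel), and lay the muddler back down on the worktop. Leave the glass and the jars where they are.

Things in the scene. Friction and masses are not known exactly. Their poses are not given: they have to be found in the camera images.
- cask: small oak cask with steel hoops lying on a dark cradle, fixed fast; 170 mm long, 148 mm wide at the belly, 124 mm at the ends, top 169 mm above the worktop. Origin on the worktop under its middle; x level along the cask, from the front head inwards, away from the robot; z up. The front head is flat, 77 mm in front of the origin; the stave ends stand 8 mm proud round it
- tap_hole (a point): centre of the tap hole on the face of the cask's front head, 64 mm above the worktop; axes as the cask's (x level, straight into the hole). The hole is 32 mm wide with a brass ring 51 mm wide, 3 mm proud. Inside is a black rubber bush, its lip 0 to 20 mm behind the face: 25 mm wide, flaring in over 3 mm to a tapered bore 24 mm long, 19.4 mm wide at first, narrowing 0.175 mm per mm
- spigot: wooden barrel tap, 155 mm long, 90 g, standing on its spout, shank level. Origin on its axis at the shoulder, 34 mm above the spout's foot; x along the shank to its tip, z up through the key. Collar 32 mm wide at x -6 to 0 mm. Body 28 x 28 mm square, x -85 to -6 mm: grasp its sides behind the key, at x -56 mm. T-shaped key at x -34 mm, 36 mm wide along y, top 40 mm above the axis
- shank_tip (a point): centre of the end of the spigot's shank, on its axis, 62 mm ahead of the spigot's origin; axes as the spigot's. The shank is round, 25.9 mm wide at the shoulder, 15.4 mm at the tip, where it is chamfered to 12 mm. It begins to tighten with its tip 28 to 48 mm behind the head's face; from there the push needed grows by some 6 to 14 N per mm, and the bush keeps hold of it
- butt (a point): centre of the flat end of the spigot's dark round butt (33 mm wide), on the axis, 93 mm behind the spigot's origin; axes as the spigot's. Strike here
- muddler: square wooden muddler, pale handle and dark end, 180 x 38 x 38 mm, 0.15 to 0.31 kg, lying on the worktop. Origin at its middle (19 mm above the worktop as it lies); x along its length towards the dark end. Both ends are flat, 90 mm from the origin; either may strike. Grasp it across its sides at the middle
- tumbler: bystander: clear drinking glass, 81 mm wide, 91 mm high; origin at its base
- honey_jar: bystander: honey jar with a white lid, 58 mm wide, 99 mm high; origin at its base
- spice_jar: bystander: spice jar with a green cap, 46 mm wide, 106 mm high; origin at its base
- salt_shaker: bystander: salt shaker, 44 mm wide, 90 mm high; origin at its base

How it is judged:
By the outcome, as a careful person would: the job done as asked, in the order asked, and still so for the second after the job is handed in, with the robot touching nothing.
It also fails if it takes over 69 s, if anything falls off the work surface, if the arm or the gripper's body presses on something with over 40 N, if the wrist force passes 120 N, or if a joint passes its speed limit or range.

### The arm

A 6-joint arm with a two-finger parallel gripper is mounted at the origin on a cart in front of the work surface, level with it; the furniture and walls round the work are solid. World frame = base frame: x ahead of the robot, y to its left, z up, the work surface at z = 0. Lengths are in m, angles in rad, forces in N, time in s.
With the tool pointing down it reaches from about 0.35 to 0.925 m from the base axis. Payload 6.4 kg.
Tool frame: the origin (TCP) lies at the very end of the fingers, on their centre line; the grasp point (between the pads) lies 19 mm behind it (arm.grip_point_offset is the distance from the TCP to the grasp point, in m); z points along the fingers, y is the line along which they close (so a half turn about z gives the same grasp; the last joint's range is limited). The gripper opens to 85 mm and grips with 20 to 120 N. Pads are 22 mm wide; open, the fingers measure 114 mm over their backs; the gripper's body (76 mm by 85 mm) begins 54 mm behind the grasp point. The pads swing forward as they close: fully open they stand 13 mm farther back than shut.
Start: joints at [-1.34, 0.245, 1.558, -0, 1.339, -0.174], TCP at [0.256, -0.597, 0.231] pointing down, gripper open.
Joint ranges: [-3.13, 3.13], [-1.02, 2.26], [0.13, 2.54], [-0.95, 4.09], [0.21, 2.88], [-2.74, 2.74]. Speed limits (rad/s): [2.57, 2.57, 3.14, 3.14, 3.14, 3.14].

### API

Orientations are given as a rotation vector (axis times angle).
In Python, from rig import arm, imaging, hand_in gives the robot as it stands.
- The arm moves only by the tool carry_out, never from a script. Its argument "moves" is a list of rows, each an object with "dp": the shift along the tool's x, y, z in m, a list of three; "rotation": the turn, a rotation vector about the tool's x, y, z in rad, a list of three. In form: [{"dp": [dx, dy, dz], "rotation": [ax, ay, az]}, ...]. A call has exactly 10 rows; each row is the pose to reach, as a shift and turn from the pose commanded when the call began, along the tool's axes at that moment; what a row does not reach only later rows make up. A row lasts 1/10 s, in which the tool goes at most 50 mm and 8.59 degrees, less where a joint would pass 70% of its speed; a pose out of reach is approached as far as the arm can. A call with a gripper value outside its range is refused whole. "grip" is the finger opening in m, from 0 to 0.0854, set as the call begins (left out, the last holds). The fingers move at their own pace and stop on an object; "squeeze" is the grip in N (left out, the last holds). Time passes only in rows, so rows that repeat a pose let the fingers close, or fill a call up. It gives the time, the measured TCP pose, the force, the opening and the grip force at its end, in the units of the state.
- arm.get_state(): the state, without advancing time (a new reading comes with each control period).
- imaging.camera(name): name is "scene" or "top" or "wrist"; returns a dict with "image" (420x560x3 uint8, red, green, blue), "range_z" (420x560 float32, m along the optical axis (not along the pixel's ray), 0 where there is no reading), "fov_y" (degrees; the focal length in pixels is half the picture's height over the tangent of half this angle, whatever the lens; pixels are square), "cx", "cy" (the principal point, pixels), "origin" and "orientation" of the camera in the world. Camera axes: x right, y down, z forward; pixel columns grow to the right and rows downward; lengths in m; the calibration is good to about 2 mm. A picture is of the moment at which its call begins.
- hand_in(): hands the job in; it is judged then, once.
The state is a dict: "clock": time; "joint_positions": joint angles; "joint_vel": joint speeds; "joint_torque": joint torques, N m; "position": TCP position; "tcp_rot": TCP orientation; "force": force on the tool from outside, world axes, zero at the start; "torque": the same for the moment, N m; "finger_gap": finger opening in m; "gripper_force": force on a finger pad.
Only numpy, scipy, OpenCV 4.12 (cv2) and the standard library are available. Lean on these libraries where they do the work, as an engineer would, in place of code of your own. Each camera call takes 0.05 s, during which the arm holds its last target. There are 200 camera calls.

## Working session

There is one attempt and no reset: what is moved stays moved. The work goes in short steps, Python scripts to look and compute and a tool call to move; the robot and the scene stay as the last step left them, time stands still between calls to the robot, and variables do not carry over. Pictures are saved under pics/ and viewed, at most 10 in all, crops included, and the job is handed in when it is done.

Besides the shell and the picture viewer there is one more tool, called after "Call:" in YAML: its name, and indented under it one key for each argument. carry_out: Moves the arm, as the interface text tells. Its arguments: {"type":"object","properties":{"moves":{"type":"array"},"grip":{"type":"number"},"squeeze":{"type":"number"}},"required":["moves"]}

```bash
ls; mkdir -p pics
cat > h.py <<'E'
import numpy as np, cv2
from scipy.spatial.transform import Rotation as R
from rig import arm, imaging, hand_in
def cam(n):
    c=imaging.camera(n); c['f']=210/np.tan(np.radians(c['fov_y'])/2)
    o=np.array(c['orientation']); c['R']=R.from_rotvec(o).as_matrix() if o.shape==(3,) else (o if o.shape==(3,3) else None)
    return c
def cloud(c):
    v,u=np.mgrid[:420,:560]; z=c['range_z']
    p=np.stack([(u-c['cx'])/c['f']*z,(v-c['cy'])/c['f']*z,z],-1)
    w=p@c['R'].T+np.array(c['origin']); w[z==0]=np.nan; return w
def save(c,n): cv2.imwrite('pics/'+n,cv2.cvtColor(c['image'],cv2.COLOR_RGB2BGR))
E
python3 - <<'E'
from h import *
print(arm.get_state(), arm.grip_point_offset)
ims=[]
for n in ['scene','top']:
    c=cam(n); print(n,c['fov_y'],c['cx'],c['cy'],c['origin'],c['orientation']); save(c,n+'0.png')
    np.savez('/tmp/'+n+'.npz',w=cloud(c),im=c['image'])
E
```

```text
pics
{'clock': 0.0, 'joint_positions': array([-1.34011400e+00,  2.45780961e-01,  1.55904226e+00, -7.67439238e-06,
        1.33868921e+00, -1.74080633e-01]), 'joint_vel': array([ 0.00091632,  0.00180358,  0.00063488, -0.00133371,  0.00062595,
       -0.00105083]), 'joint_torque': array([ 2.91090859e-03, -4.29501379e+01, -3.26128364e+01,  9.94450943e-05,
        5.34920357e-03, -3.01631829e-06]), 'position': array([ 0.25585439, -0.59691118,  0.23018632]), 'tcp_rot': array([-3.07559466e+00, -6.31085885e-01,  9.69971848e-05]), 'force': array([ 0.26459311, -0.82109464,  0.00689063]), 'torque': array([-0.04282175,  0.00739333,  0.01208716]), 'gripper_force': 0.0, 'finger_gap': 0.08541812394255736} 0.0187
scene 56.43137623141769 279.7118013825414 205.95786094579861 [0.0685059  0.84847592 0.8131905 ] [-0.67697213  2.52650844 -1.23245012]
top 55.76759188506257 279.44891853206826 216.97362990635378 [ 0.36607068 -0.01053861  1.18110333] [-2.14261818  2.0795929  -0.21066414]
```

View pics/scene0.png

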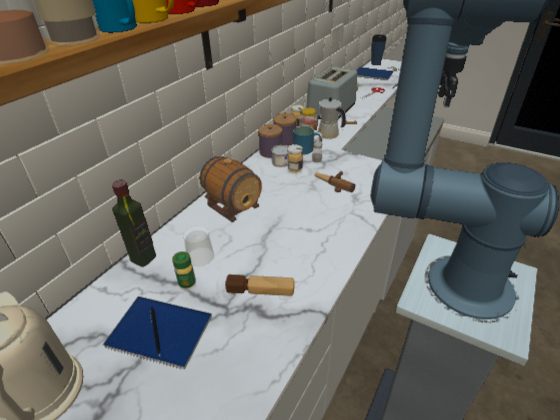

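View pics/top0.png

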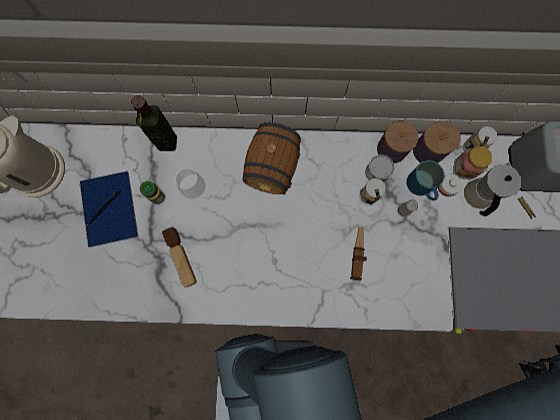

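The scene view shows the cask (230,185), spigot (335,180) and muddler (260,285). In the top view the spigot's tip is at (361,228) and its butt at (356,279). The muddler runs from its dark end at (171,236) to (191,285), and the cask front is near (265,190).

Run:
```python
from h import *
def pca(q):
    r=cv2.minAreaRect((q[:,:2]*1000).astype(np.float32)); return np.round(r[0],1),np.round(r[1],1),round(r[2],1)
for n,boxes in {'top':{'spigot':(335,215,385,295),'mud':(150,218,205,300),'cask':(235,110,310,205)},'scene':{'spigot':(305,160,365,200),'mud':(215,260,305,310),'cask':(190,140,270,225)}}.items():
    d=np.load(f'/tmp/{n}.npz'); w=d['w']; im=d['im']
    tb=w[300:320,200:320] if n=='top' else w[300:340,300:320]
    print(n,'table z',np.nanmedian(tb[...,2]))
    for k,(a,b,c,e) in boxes.items():
        q=w[b:e,a:c].reshape(-1,3); col=im[b:e,a:c].reshape(-1,3).astype(int)
        sat=(col.max(1)-col.min(1))/(col.max(1)+1)
        m=(q[:,2]>0.008)&(q[:,0]>.2)&(sat>.3)&(q[:,2]<.25)
        q=q[m]; col=col[m]
        print(k,len(q),*pca(q),'z',np.round(np.nanpercentile(q[:,2],[2,50,90,99]),3))
        if k=='mud':
            h=q[:,2]>.03; print(' topface',h.sum(),*pca(q[h]), np.median(q[h,2])); s=col.sum(1); print(' dark mean',q[s<np.percentile(s,25)].mean(0),'all',q.mean(0))
            mu=q[h].mean(0)
        if k=='spigot':
            mu=q[:,:2].mean(0); U,S,V=np.linalg.svd(q[:,:2]-mu); v=V[0]*np.sign(V[0,0]); t=(q[:,:2]-mu)@v
            print(' mu',mu,'dir',np.degrees(np.arctan2(v[1],v[0])),'ext',t.min(),t.max())
            for lo in np.arange(t.min(),t.max(),.01):
                s=(t>=lo)&(t<lo+.01)
                if s.sum(): print('  %.3f n%d zmax %.3f  cross %s'%(lo,s.sum(),q[s,2].max(),np.round(np.percentile((q[s,:2]-mu)@[-v[1],v[0]],[2,50,98]),4)))
        if k=='cask' and n=='top':
            # ridge line: top height per slice
            h=q[q[:,2]>.1]; print(' ',pca(h))
```

```text
top table z 0.0005869124124084912
spigot 489 [ 504.2 -230.6] [ 33.7 151.1] 86.1 z [0.034 0.047 0.069 0.076]
 mu [ 0.49561848 -0.22877151] dir -6.8530452491024425 ext -0.06695583849146468 0.08450299601915867
  -0.067 n37 zmax 0.054  cross [-0.0137 -0.0006  0.0117]
  -0.057 n36 zmax 0.051  cross [-0.0145  0.0001  0.0118]
  -0.047 n37 zmax 0.053  cross [-0.0135  0.0007  0.0119]
  -0.037 n36 zmax 0.052  cross [-0.0151 -0.0002  0.0126]
  -0.027 n39 zmax 0.051  cross [-0.0141  0.0012  0.0126]
  -0.017 n55 zmax 0.077  cross [-0.0182 -0.0003  0.0144]
  -0.007 n32 zmax 0.078  cross [-0.0142  0.0035  0.015 ]
  0.003 n34 zmax 0.052  cross [-0.0136  0.0016  0.0126]
  0.013 n34 zmax 0.054  cross [-0.0138 -0.0017  0.012 ]
  0.023 n31 zmax 0.051  cross [-0.0127  0.001   0.0107]
  0.033 n27 zmax 0.051  cross [-0.0111 -0.001   0.0097]
  0.043 n24 zmax 0.046  cross [-0.0102 -0.0006  0.0093]
  0.053 n25 zmax 0.050  cross [-0.0096  0.0009  0.0082]
  0.063 n20 zmax 0.048  cross [-0.0086 -0.001   0.0067]
  0.073 n18 zmax 0.047  cross [-0.0078 -0.0009  0.0063]
  0.083 n4 zmax 0.044  cross [-0.0028  0.0013 
[... 1054 characters left out ...]
22  0.0028  0.007 ]
  0.030 n12 zmax 0.047  cross [-0.0051  0.0022  0.0099]
  0.040 n13 zmax 0.044  cross [-0.0079 -0.0013  0.0061]
  0.050 n12 zmax 0.043  cross [-0.0076 -0.0003  0.0029]
  0.060 n11 zmax 0.044  cross [-0.0056 -0.0002  0.0052]
  0.070 n8 zmax 0.044  cross [-0.0032 -0.002   0.0026]
  0.080 n9 zmax 0.043  cross [-0.0055  0.0004  0.0022]
  0.090 n2 zmax 0.039  cross [-0.0061 -0.0042 -0.0023]
mud 1078 [475.9 291.2] [175.   36.7] 25.3 z [0.01  0.035 0.039 0.041]
 topface 701 [476.2 290.5] [174.8  35.7] 25.0 0.03686763888720068
 dark mean [0.52647133 0.32466753 0.02862176] all [0.47223259 0.29593022 0.03047354]
cask 2243 [755.4  34.9] [132.5 162.5] 76.8 z [0.011 0.117 0.163 0.18 ]
```

Run:
```python
from h import *
d=np.load('/tmp/scene.npz'); w=d['w']; im=d['im']
big=cv2.resize(im[145:225,185:275],None,fx=8,fy=7,interpolation=cv2.INTER_CUBIC); cv2.imwrite('pics/caskcrop.png',big[...,::-1])
q=w[170:222,225:265].reshape(-1,3); q=q[(q[:,2]>.035)&(q[:,2]<.15)&(q[:,0]<.76)]
rng=np.random.default_rng(0); best=0
for _ in range(3000):
    s=q[rng.choice(len(q),2,False)]; e=s[1,:2]-s[0,:2]
    if np.hypot(*e)<.03: continue
    n=np.array([e[1],-e[0]])/np.hypot(*e); n*=np.sign(n[0])
    if n[0]<.7: continue
    r=(q[:,:2]-s[0,:2])@n; m=abs(r)<.0025
    if m.sum()>best: best=m.sum(); M=m; N=n
p=q[M]; c=p.mean(0); U,S,V=np.linalg.svd(p-c); n=V[2]*np.sign(V[2,0]); print(best,len(q),'c',c,'n',n,'yaw',np.degrees(np.arctan2(n[1],n[0])),N,'std',((p-c)@n).std())
# brass colours
hsv=cv2.cvtColor(im,cv2.COLOR_RGB2HSV); 
for v in range(190,216,2): print(v,[tuple(int(a) for a in im[v,u]) for u in range(236,258,3)])
```

```text
484 1053 c [0.68667116 0.04412247 0.09812739] n [ 0.97311194 -0.23032799 -0.00147435] yaw -13.316397096994173 [ 0.97360916 -0.22822181] std 0.0013614032671184486
190 [(118, 91, 57), (122, 94, 60), (123, 94, 60), (121, 95, 61), (122, 96, 63), (123, 96, 62), (124, 97, 63), (122, 96, 62)]
192 [(122, 96, 62), (125, 97, 62), (123, 96, 61), (123, 97, 62), (126, 97, 60), (129, 102, 65), (138, 110, 73), (122, 95, 61)]
194 [(123, 96, 62), (123, 95, 60), (123, 96, 61), (156, 124, 56), (131, 101, 43), (123, 96, 57), (124, 98, 65), (127, 89, 55)]
196 [(122, 95, 61), (123, 96, 61), (129, 100, 59), (99, 77, 41), (91, 73, 53), (115, 88, 44), (122, 96, 64), (132, 89, 53)]
198 [(123, 96, 62), (122, 95, 60), (148, 119, 60), (47, 44, 43), (84, 67, 50), (127, 97, 44), (123, 95, 60), (112, 78, 50)]
200 [(124, 97, 64), (123, 95, 62), (114, 88, 43), (43, 42, 43), (117, 90, 58), (133, 101, 42), (131, 92, 55), (104, 93, 86)]
202 [(124, 95, 62), (123, 97, 64), (99, 77, 43), (87, 72, 56), (171, 138, 85), (122, 99, 71), (117, 81, 50), (144, 142, 141)]
204 [(124, 95, 63), (123, 96, 63), (124, 96, 44), (166, 134, 85), (153, 120, 53), (132, 92, 56), (80, 58, 44), (82, 58, 45)]
206 [(116, 89, 57), (122, 96, 63), (119, 93, 51), (140, 108, 47), (126, 90, 51), (118, 99, 85), (68, 51, 42), (63, 49, 41)]
208 [(93, 65, 44), (118, 87, 54), (123, 88, 55), (113, 80, 51), (119, 99, 84), (192, 197, 201), (129, 129, 130), (187, 192, 195)]
210 [(62, 51, 42), (84, 62, 46), (94, 73, 60), (151, 149, 149), (192, 197, 201), (193, 199, 201), (191, 197, 200), (192, 198, 201)]
212 [(63, 48, 40), (85, 77, 71), (183, 188, 191), (193, 199, 202), (193, 199, 202), (191, 197, 200), (191, 197, 200), (192, 198, 201)]
214 [(86, 81, 77), (183, 188, 191), (192, 198, 201), (193, 198, 202), (192, 197, 201), (192, 197, 201), (192, 197, 200), (192, 197, 201)]
```

View pics/caskcrop.png

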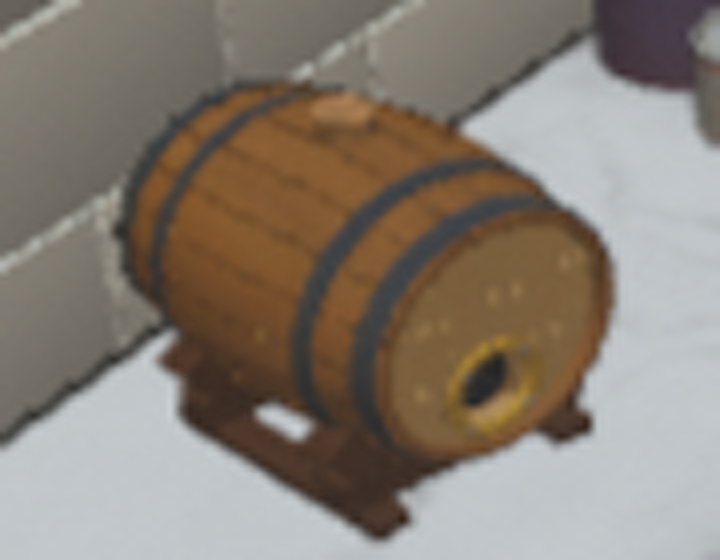

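The crop shows the head with the brass ring centred at about (494,387), which is full-image (246.8,200.3). The head plane yaw is about -13.3°.

```bash
cat >> h.py <<'E'
def down(yaw): # tool x at yaw (deg), tool z down
    return R.from_euler('z',yaw,degrees=True)*R.from_euler('x',180,degrees=True)
def to(p,rot,s=None,ref=None):
    s=s or arm.get_state(); P=np.array(s['position']); T=R.from_rotvec(s['tcp_rot'])
    if ref: P,T=np.array(ref[0]),ref[1]
    print('dp',np.round(T.inv().apply(np.array(p)-P),4).tolist(),'rot',np.round((T.inv()*rot).as_rotvec(),4).tolist())
E
python3 - <<'E'
from h import *
c=cam('scene'); n=np.array([.9731,-.2303,0])
im=c['image'][185:215,230:265].astype(int)
# ring: brass = saturated yellowish
hsv=cv2.cvtColor(c['image'],cv2.COLOR_RGB2HSV)
pc=np.array([.68667,.04412,.098])
def ray(u,v,pt,nn):
    d=c['R']@np.array([(u-c['cx'])/c['f'],(v-c['cy'])/c['f'],1]); o=np.array(c['origin']); return o+d*((pt-o)@nn/(d@nn))
print('ring', ray(246.75,200.3,pc-.003*n,n))
w=cam('wrist'); s=arm.get_state(); T=R.from_rotvec(s['tcp_rot']); print('wrist cam in tool',T.inv().apply(np.array(w['origin'])-s['position']),(T.inv().as_matrix()@w['R']).round(3),w['fov_y'])
print(R.from_rotvec(s['tcp_rot']).as_euler('zyx',degrees=True))
to([.463,-.2235,.20],down(-6.6))
E
```

```text
ring [0.68358588 0.04411448 0.06183293]
wrist cam in tool [ 0.08038198 -0.00095762 -0.14288257] [[-0.    -0.949 -0.315]
 [ 1.     0.    -0.001]
 [ 0.001 -0.315  0.949]] 71.69735129118517
[-2.31931348e+01 -1.40716376e-02 -1.79933804e+02]
dp [0.3375, -0.2619, 0.031] rot [-0.0012, 0.0001, 0.52]
```

Call:
carry_out:
  moves:
    - {"dp": [0.034, -0.026, 0.0], "rotation": [0, 0, -0.14]}
    - {"dp": [0.068, -0.052, 0.0], "rotation": [0, 0, -0.28]}
    - {"dp": [0.101, -0.079, 0.0], "rotation": [0, 0, -0.42]}
    - {"dp": [0.135, -0.105, 0.0], "rotation": [0, 0, -0.56]}
    - {"dp": [0.169, -0.131, 0.0], "rotation": [0, 0, -0.7]}
    - {"dp": [0.203, -0.157, 0.0], "rotation": [0, 0, -0.84]}
    - {"dp": [0.236, -0.183, 0.0], "rotation": [0, 0, -0.98]}
    - {"dp": [0.27, -0.21, 0.0], "rotation": [0, 0, -1.12]}
    - {"dp": [0.304, -0.236, 0.0], "rotation": [0, 0, -1.26]}
    - {"dp": [0.3375, -0.262, 0.0], "rotation": [0, 0, -1.4]}
  grip: 0.0854
  squeeze: 60

```text
clock: 1.2
position: [0.4635, -0.222, 0.2313]
tcp_rot: [1.94, 2.471, 0.0]
force: [0.6, 0.1, -0.3]
finger_gap: 0.0856
gripper_force: 0.0
```

Run:
```python
from h import *
s=arm.get_state(); print(s['position'],s['joint_positions'],s['clock'])
to([.463,-.2235,.20],down(173.4))
```

```text
[ 0.46354149 -0.22200937  0.23130489] [-6.67560968e-01 -7.79306367e-02  1.90182494e+00  5.78580714e-05
  1.31748239e+00 -9.07230025e-01] 1.2
dp [-0.0013, -0.0009, 0.0313] rot [0.0001, 0.0002, -1.216]
```

Call:
carry_out:
  moves:
    - {"dp": [0, 0, 0.003], "rotation": [0, 0, -0.135]}
    - {"dp": [0, 0, 0.006], "rotation": [0, 0, -0.27]}
    - {"dp": [0, 0, 0.009], "rotation": [0, 0, -0.405]}
    - {"dp": [0, 0, 0.012], "rotation": [0, 0, -0.54]}
    - {"dp": [0, 0, 0.015], "rotation": [0, 0, -0.675]}
    - {"dp": [0, 0, 0.018], "rotation": [0, 0, -0.81]}
    - {"dp": [-0.001, 0, 0.021], "rotation": [0, 0, -0.945]}
    - {"dp": [-0.001, 0, 0.024], "rotation": [0, 0, -1.08]}
    - {"dp": [-0.001, -0.001, 0.03], "rotation": [0, 0, -1.216]}
    - {"dp": [-0.001, -0.001, 0.03], "rotation": [0, 0, -1.216]}

```text
clock: 2.2
position: [0.4617, -0.2245, 0.2003]
tcp_rot: [-0.19, -3.134, -0.002]
force: [-0.1, 0.3, 0.4]
finger_gap: 0.0857
gripper_force: 0.0
```

Run:
```python
from h import *
c=cam('wrist'); save(c,'w1.png'); w=cloud(c)
hsv=cv2.cvtColor(c['image'],cv2.COLOR_RGB2HSV)
m=((w[...,2]>.012)&(hsv[...,1]>70)&(w[...,0]>.3)&(w[...,0]<.65)&(abs(w[...,1]+.22)<.09)&(w[...,2]<.1)).astype(np.uint8)
n,l,st,_=cv2.connectedComponentsWithStats(m); k=1+np.argmax(st[1:,4]); m=l==k; print(st[k])
q=w[m]; top=q[q[:,2]>.028]; mu=top[:,:2].mean(0); v=np.linalg.svd(top[:,:2]-mu,full_matrices=False)[2][0]; v*=np.sign(v[0])
t=(top[:,:2]-mu)@v; cr=(top[:,:2]-mu)@[-v[1],v[0]]
T=[];C=[]
for lo in np.arange(t.min(),t.max(),.008):
    s=(t>=lo)&(t<lo+.008)
    if s.sum()<5: continue
    a=np.percentile(cr[s],[1,99]); T.append(lo+.004);C.append(a.mean()); print('%.3f w %.1f mid %.1f zmax %.3f'%(lo,np.ptp(a)*1e3,a.mean()*1e3,top[s,2].max()))
f=np.polyfit(T,C,1); print('yaw',np.degrees(np.arctan2(v[1],v[0])+f[0]),'mu',mu,'mid0',f[1],'ext',t.min(),t.max())
s=arm.get_state(); print(s['position'],np.nanmedian(w[:,:,2][(hsv[...,1]<40)]))
```

```text
[ 260  160   34  130 2806]
-0.061 w 28.0 mid 0.4 zmax 0.052
-0.053 w 24.9 mid -0.3 zmax 0.050
-0.045 w 25.0 mid -0.3 zmax 0.050
-0.037 w 24.2 mid -0.0 zmax 0.050
-0.029 w 24.4 mid -0.1 zmax 0.050
-0.021 w 24.6 mid -0.2 zmax 0.050
-0.013 w 29.6 mid -0.1 zmax 0.075
-0.005 w 32.8 mid -0.1 zmax 0.076
0.011 w 24.3 mid -0.2 zmax 0.050
0.019 w 26.7 mid -0.1 zmax 0.050
0.027 w 26.9 mid -0.3 zmax 0.051
0.035 w 21.8 mid 0.1 zmax 0.048
0.043 w 19.7 mid -0.1 zmax 0.047
0.051 w 18.7 mid 0.4 zmax 0.046
0.059 w 17.6 mid -0.3 zmax 0.046
0.067 w 16.6 mid 0.2 zmax 0.045
0.075 w 14.4 mid 0.0 zmax 0.045
0.083 w 13.7 mid 0.3 zmax 0.044
0.091 w 9.4 mid 1.1 zmax 0.042
yaw -6.1332356440460885 mu [ 0.48568856 -0.230482  ] mid0 -4.690440061559976e-05 ext -0.06094871758935349 0.09209603066698739
[ 0.46198131 -0.22471211  0.20083125] 0.0004037807322463949
```

View pics/w1.png

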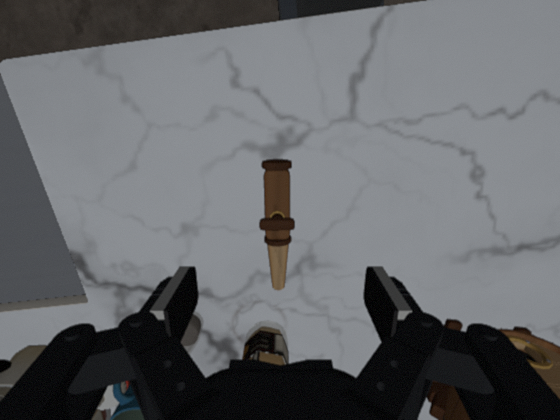

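The wrist view shows the spigot upright in line with the gripper, with its butt at (277,163) and tip at (279,288). The brass ring is just visible at (525,345).

Run:
```python
from h import *
to([.461,-.2274,.014],down(173.7))
```

```text
dp [0.0005, -0.0029, 0.1868] rot [0.0006, -0.0009, -0.0136]
```

Call:
carry_out:
  moves:
    - {"dp": [0, -0.003, 0.03], "rotation": [0, 0, -0.013]}
    - {"dp": [0, -0.003, 0.06], "rotation": [0, 0, -0.013]}
    - {"dp": [0, -0.003, 0.09], "rotation": [0, 0, -0.013]}
    - {"dp": [0, -0.003, 0.115], "rotation": [0, 0, -0.013]}
    - {"dp": [0, -0.003, 0.14], "rotation": [0, 0, -0.013]}
    - {"dp": [0, -0.003, 0.16], "rotation": [0, 0, -0.013]}
    - {"dp": [0, -0.003, 0.172], "rotation": [0, 0, -0.013]}
    - {"dp": [0, -0.003, 0.182], "rotation": [0, 0, -0.013]}
    - {"dp": [0, -0.003, 0.187], "rotation": [0, 0, -0.013]}
    - {"dp": [0, -0.003, 0.187], "rotation": [0, 0, -0.013]}

```text
clock: 3.25
position: [0.462, -0.2279, 0.0142]
tcp_rot: [-0.17, -3.137, -0.0]
force: [-0.1, -0.1, 0.3]
finger_gap: 0.0851
gripper_force: 0.0
```

Call:
carry_out:
  moves:
    - {"dp": [0, 0, 0], "rotation": [0, 0, 0]}
    - {"dp": [0, 0, 0], "rotation": [0, 0, 0]}
    - {"dp": [0, 0, 0], "rotation": [0, 0, 0]}
    - {"dp": [0, 0, 0], "rotation": [0, 0, 0]}
    - {"dp": [0, 0, 0], "rotation": [0, 0, 0]}
    - {"dp": [0, 0, 0], "rotation": [0, 0, 0]}
    - {"dp": [0, 0, 0], "rotation": [0, 0, 0]}
    - {"dp": [0, 0, 0], "rotation": [0, 0, 0]}
    - {"dp": [0, 0, 0], "rotation": [0, 0, 0]}
    - {"dp": [0, 0, 0], "rotation": [0, 0, 0]}
  grip: 0.0
  squeeze: 60

```text
clock: 4.25
position: [0.4622, -0.2281, 0.0148]
tcp_rot: [0.169, 3.137, -0.0]
force: [-1.9, 1.7, 6.4]
finger_gap: 0.0271
gripper_force: 59.2
```

Call:
carry_out:
  moves:
    - {"dp": [0, 0, -0.01], "rotation": [0, 0, 0]}
    - {"dp": [0, 0, -0.025], "rotation": [0, 0, 0]}
    - {"dp": [0, 0, -0.04], "rotation": [0, 0, 0]}
    - {"dp": [0, 0, -0.06], "rotation": [0, 0, 0]}
    - {"dp": [0, 0, -0.08], "rotation": [0, 0, 0]}
    - {"dp": [0, 0, -0.1], "rotation": [0, 0, 0]}
    - {"dp": [0, 0, -0.12], "rotation": [0, 0, 0]}
    - {"dp": [0, 0, -0.135], "rotation": [0, 0, 0]}
    - {"dp": [0, 0, -0.14], "rotation": [0, 0, 0]}
    - {"dp": [0, 0, -0.14], "rotation": [0, 0, 0]}

```text
clock: 5.25
position: [0.4622, -0.2281, 0.1549]
tcp_rot: [0.169, 3.136, -0.001]
force: [0.2, 0.4, -1.1]
finger_gap: 0.0272
gripper_force: 59.0
```

Run:
```python
from h import *
s=arm.get_state(); print(s)
# pre-insert approx: tap hole (.6866,.0434,.064), yaw -13.3; tip 60 mm in front => grip 178 mm behind
n=np.array([np.cos(np.radians(-13.3)),np.sin(np.radians(-13.3)),0])
to(np.array([.6866,.0434,.15])-n*.25,down(166.7),s)
```

```text
{'clock': 5.25, 'joint_positions': array([-6.78699646e-01,  1.28518536e-02,  1.96129993e+00, -1.20665052e-05,
        1.16603494e+00, -2.14175713e+00]), 'joint_vel': array([-2.61846793e-04,  2.38919563e-02,  2.24814329e-02, -9.87937469e-05,
       -7.48101236e-03, -1.68987894e-03]), 'joint_torque': array([ 5.81287709e-02, -3.18469834e+01, -3.10094762e+01,  1.16624054e-02,
        3.24856653e-02,  2.48213234e-05]), 'position': array([ 0.46215558, -0.22808046,  0.15492037]), 'tcp_rot': array([ 1.69085434e-01,  3.13590340e+00, -1.30550837e-03]), 'force': array([ 0.18063649,  0.43386114, -1.06184325]), 'torque': array([ 0.03293503, -0.00379679,  0.02986728]), 'gripper_force': 59.02252972126007, 'finger_gap': 0.027173349995556675}
dp [0.0541, 0.3251, 0.0046] rot [-0.0007, 0.0012, 0.1244]
```

Call:
carry_out:
  moves:
    - {"dp": [0.003, 0.02, 0], "rotation": [0, 0, 0.01]}
    - {"dp": [0.01, 0.06, 0], "rotation": [0, 0, 0.025]}
    - {"dp": [0.017, 0.1, 0.0], "rotation": [0, 0, 0.04]}
    - {"dp": [0.024, 0.145, 0.0], "rotation": [0, 0, 0.055]}
    - {"dp": [0.031, 0.19, 0.0], "rotation": [0, 0, 0.075]}
    - {"dp": [0.039, 0.235, 0.0], "rotation": [0, 0, 0.09]}
    - {"dp": [0.046, 0.275, 0.0], "rotation": [0, 0, 0.105]}
    - {"dp": [0.052, 0.31, 0.003], "rotation": [0, 0, 0.12]}
    - {"dp": [0.054, 0.325, 0.005], "rotation": [0, 0, 0.124]}
    - {"dp": [0.054, 0.325, 0.005], "rotation": [0, 0, 0.124]}

```text
clock: 6.25
position: [0.4417, 0.1027, 0.1477]
tcp_rot: [-0.358, -3.118, 0.0]
force: [-0.9, -0.1, -0.8]
finger_gap: 0.0277
gripper_force: 59.3
```

Run:
```python
from h import *
s=arm.get_state(); print(s['position'],R.from_rotvec(s['tcp_rot']).as_matrix()[:,0])
c=cam('wrist'); save(c,'w2.png'); np.savez('/tmp/w2.npz',w=cloud(c),im=c['image'])
c=cam('scene'); save(c,'s2.png'); np.savez('/tmp/s2.npz',w=cloud(c),im=c['image'])
```

```text
[0.44173554 0.10267506 0.14769261] [-0.97404381  0.22633783  0.00313568]
```

View pics/w2.png

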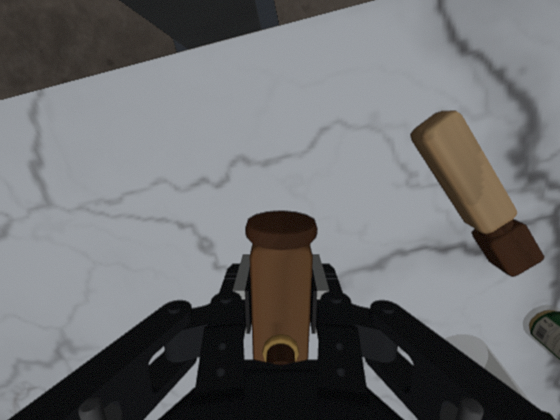

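The wrist view shows the spigot held square, key at (281,350), butt at (281,230). The gripper hides the shank and hole, so I'll measure them in the scene and top views.

Run:
```python
from h import *
s=arm.get_state(); P=np.array(s['position']); T=R.from_rotvec(s['tcp_rot']); M=T.as_matrix()
G=P-M[:,2]*.0187; print('grip pt',G)
ax=-M[:,0]; sd=M[:,1]; up=-M[:,2]
for n in ['scene','top']:
    c=cam(n); w=cloud(c); im=c['image']; d=w-G
    a=d@ax; b=d@sd; h=d@up
    m=(a>.04)&(a<.2)&(abs(b)<.03)&(abs(h)<.05)
    print(n,m.sum(),'ax ext',np.percentile(a[m],[1,99,100]))
    vv,uu=np.where(m); print(' px',uu.min(),uu.max(),vv.min(),vv.max())
    # silhouettes: per a-slice on shank
    for lo in np.arange(.03,.13,.01):
        k=m&(a>=lo)&(a<lo+.01)
        if k.sum()>2: print('  %.3f n%d side %s h %s'%(lo,k.sum(),np.round(np.percentile(b[k],[0,50,100])*1e3,1),np.round(np.percentile(h[k],[0,50,100])*1e3,1)))
    if n=='scene':
        x,y,X,Y=uu.min()-30,vv.min()-30,uu.max()+50,vv.max()+30
        cv2.imwrite('pics/s3.png',cv2.resize(im[140:230,185:305],None,fx=6,fy=6,interpolation=cv2.INTER_CUBIC)[...,::-1])
        # ring: saturated brass
        hsv=cv2.cvtColor(im,cv2.COLOR_RGB2HSV)
        mk=np.zeros(im.shape[:2],np.uint8); mk[188:212,234:262]=((hsv[188:212,234:262,1]>150)&(hsv[188:212,234:262,0]>17)).astype(np.uint8)
        v,u=np.where(mk); print('ring px',len(u),u.min(),u.max(),v.min(),v.max())
        if len(u)>5: print(cv2.fitEllipse(cv2.convexHull(np.stack([u,v],1).astype(np.int32))), hsv[195:205:2,246])
```

```text
grip pt [0.44265593 0.1008664  0.16713225]
scene 120 ax ext [0.04383585 0.11558637 0.11766648]
 px 274 291 187 204
  0.040 n6 side [11.2 13.1 13.8] h [-11.2  -4.    1.9]
  0.050 n16 side [ 9.6 12.3 16.2] h [-8.   1.   8.9]
  0.060 n13 side [ 6.3 10.6 13.9] h [-5.5  2.5 12.1]
  0.070 n19 side [-1.   6.2 12.1] h [-1.4  7.  12.2]
  0.080 n21 side [-7.3  7.  10.8] h [-5.7  7.6 12.9]
  0.090 n18 side [-8.   5.3  9.3] h [-6.3  6.8 10.4]
  0.100 n16 side [-3.   4.8  8.7] h [-1.5  6.4 11.2]
  0.110 n11 side [-5.5  4.6  7.5] h [-1.2  6.5  8.8]
ring px 52 241 252 193 206
((246.37924194335938, 199.55850219726562), (10.166400909423828, 14.381155967712402), 32.59641647338867) [[ 20 161 109]
 [  0  12  42]
 [  0   6  44]
 [ 17  66  73]
 [ 17 116 173]]
top 112 ax ext [0.07642008 0.11957272 0.12046012]
 px 242 252 222 238
  0.070 n8 side [ 0.4  5.6 10.5] h [ 5.2 10.8 14.8]
  0.080 n26 side [-9.2  1.6 11. ] h [ 3.7 10.3 14.5]
  0.090 n28 side [-8.7 -0.5  9.5] h [ 1.5  8.8 13.2]
  0.100 n27 side [-8.  -0.3  8.5] h [ 3.1  8.9 12.8]
  0.110 n22 side [-6.7  0.5  8.5] h [ 1.3  7.6 11. ]
```

View pics/s3.png

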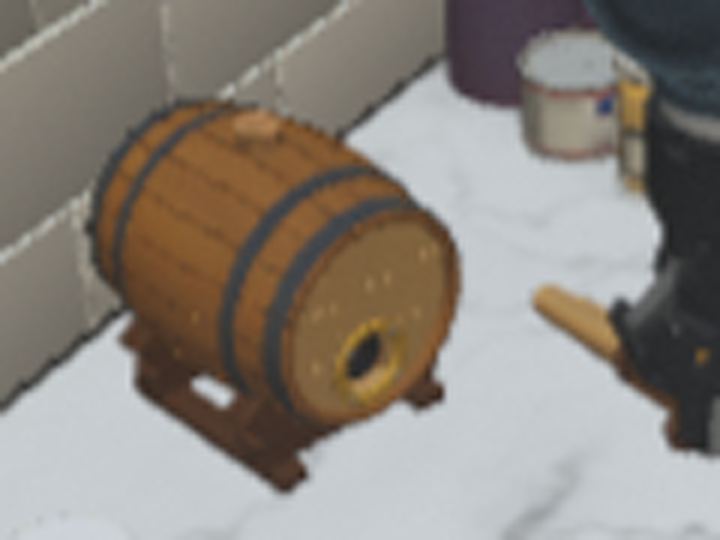

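The scene crop shows the held shank level, tip at (540,298), pointing at the ring at (370,362) in crop pixels. I'll refine the cask axis from the clouds.

Run:
```python
from h import *
from scipy.optimize import least_squares
def get(f,cen=None):
    w=np.load(f)['w'].reshape(-1,3); im=np.load(f)['im'].reshape(-1,3).astype(int)
    n=np.array([.973,-.23]); o=np.array([.687,.0434])
    d=w[:,:2]-o; t=d@n; l=d@[-n[1],n[0]]; rr=np.hypot(l,w[:,2]-.095)
    m=(t>-.004)&(t<.15)&(rr>.05)&(rr<.085)&(w[:,2]>.06); return w[m]
for f in [['/tmp/top.npz'],['/tmp/scene.npz'],['/tmp/top.npz','/tmp/scene.npz']]:
    q=np.vstack([get(g) for g in f])
    def res(p,z0=.095):
        y=p[0]; n=np.array([np.cos(y),np.sin(y)]); d=q[:,:2]-[.687,.0434]; t=d@n; l=d@[-n[1],n[0]]-p[1]
        return np.hypot(l,q[:,2]-z0-p[4])-(p[2]-p[3]*(t-.077)**2)
    r=least_squares(res,[-.232,0,.074,1.6,0],loss='soft_l1',f_scale=.002,x_scale=[.1,.01,.01,1,.01])
    y,l=r.x[:2]; print(f,len(q),'yaw',np.degrees(y),'lat',l,r.x[2:],'rms',np.sqrt(np.mean(res(r.x)**2)),'axis pt at face',np.array([.687,.0434])+l*np.array([-np.sin(y),np.cos(y)]))
```

```text
['/tmp/top.npz'] 2567 yaw -14.200896538449145 lat 0.0024696115943357174 [7.28431333e-02 1.81439096e+00 1.36564633e-03] rms 0.0019343674201627117 axis pt at face [0.68760585 0.04579414]
['/tmp/scene.npz'] 1548 yaw -15.300680509909446 lat 0.0024078865674344516 [7.21274677e-02 1.92251008e+00 1.38667455e-03] rms 0.0022670391446942984 axis pt at face [0.6876354  0.04572254]
['/tmp/top.npz', '/tmp/scene.npz'] 4115 yaw -14.607095534064667 lat 0.00221136097883128 [0.0717469  1.84357224 0.00228809] rms 0.0021394590469967965 axis pt at face [0.68755768 0.04553989]
```

Run:
```python
from h import *
n=np.array([.9703,-.2419,0]); f=np.array([.6873,.0453,.0443])
to(f-n*.138,down(166))
```

```text
dp [-0.1123, 0.0045, 0.1046] rot [-0.0004, -0.0006, 0.0115]
```

Call:
carry_out:
  moves:
    - {"dp": [-0.01, 0, 0.01], "rotation": [0, 0, 0.005]}
    - {"dp": [-0.025, 0.001, 0.025], "rotation": [0, 0, 0.0115]}
    - {"dp": [-0.04, 0.002, 0.04], "rotation": [0, 0, 0.0115]}
    - {"dp": [-0.055, 0.003, 0.055], "rotation": [0, 0, 0.0115]}
    - {"dp": [-0.07, 0.004, 0.07], "rotation": [0, 0, 0.0115]}
    - {"dp": [-0.085, 0.0045, 0.085], "rotation": [0, 0, 0.0115]}
    - {"dp": [-0.1, 0.0045, 0.096], "rotation": [0, 0, 0.0115]}
    - {"dp": [-0.109, 0.0045, 0.103], "rotation": [0, 0, 0.0115]}
    - {"dp": [-0.112, 0.0045, 0.1045], "rotation": [0, 0, 0.0115]}
    - {"dp": [-0.112, 0.0045, 0.1045], "rotation": [0, 0, 0.0115]}

```text
clock: 7.45
position: [0.5534, 0.0791, 0.0448]
tcp_rot: [-0.383, -3.118, -0.0]
force: [-0.5, -0.8, -1.7]
finger_gap: 0.0273
gripper_force: 59.3
```

Run:
```python
from h import *
n=np.array([.9703,-.2419,0]); f=np.array([.6873,.0453,.0443])
s=arm.get_state(); print(s['force'],s['torque'],s['position'])
to(f-n*.138,down(166),s)
M=R.from_rotvec(s['tcp_rot']).as_matrix(); G=np.array(s['position'])-M[:,2]*.0187
c=cam('scene'); cv2.imwrite('pics/s4.png',cv2.resize(c['image'][150:230,200:300],None,fx=8,fy=7,interpolation=cv2.INTER_CUBIC)[...,::-1])
for n_ in ['scene','top']:
    w=cloud(cam(n_)); d=w-G; a=d@-M[:,0]; b=d@M[:,1]; h=d@-M[:,2]
    for lo in np.arange(.06,.12,.01):
        k=(a>=lo)&(a<lo+.01)&(abs(b)<.03)&(abs(h)<.03)
        if k.sum()>2: print(n_,'%.3f n%d side %s h %s'%(lo,k.sum(),np.round(np.percentile(b[k],[0,50,100])*1e3,1),np.round(np.percentile(h[k],[0,50,100])*1e3,1)))
```

```text
[-0.53154406 -0.77515325 -1.70308275] [-0.00741639  0.07646137 -0.00645195] [0.553379   0.07910675 0.04482813]
dp [-0.0001, -0.0004, 0.0005] rot [-0.0, -0.0003, 0.0001]
scene 0.070 n5 side [ 8.5 11.9 12.9] h [1.  3.1 5.9]
scene 0.080 n14 side [-7.7  7.9 11.3] h [-5.9  6.8 11.2]
scene 0.090 n14 side [-6.9  3.3 10.1] h [ 0.   8.2 12.3]
scene 0.100 n13 side [-7.4  4.7 10.1] h [-3.   6.4 10.7]
scene 0.110 n8 side [-5.4  2.6  6.9] h [-0.2  6.3  9.3]
top 0.100 n17 side [-4.7  3.3 10.7] h [ 1.3  9.1 12.2]
top 0.110 n16 side [-6.3  0.6  9.1] h [ 3.5  9.4 11.9]
```

View pics/s4.png

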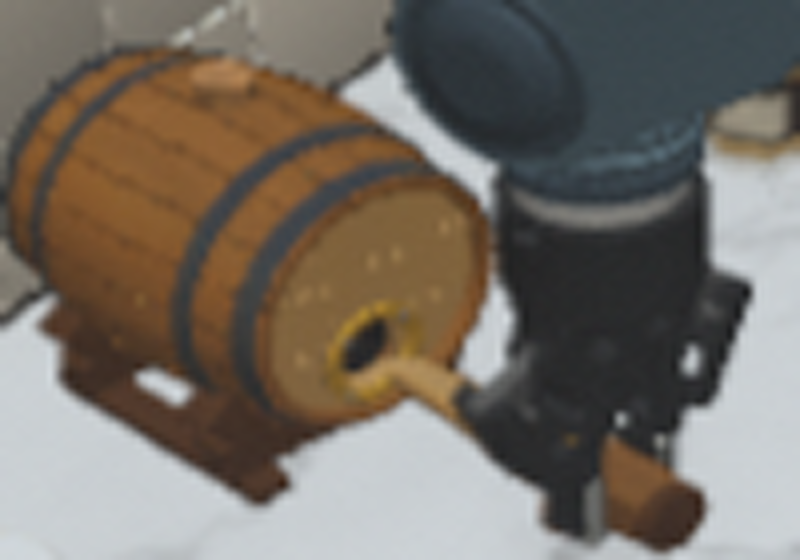

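The tip, at crop (393,368), sits just in front of the ring, centred near (373,347), roughly in line with the hole. Advancing.

Call:
carry_out:
  moves:
    - {"dp": [-0.004, 0, 0], "rotation": [0, 0, 0]}
    - {"dp": [-0.008, 0, 0], "rotation": [0, 0, 0]}
    - {"dp": [-0.012, 0, 0], "rotation": [0, 0, 0]}
    - {"dp": [-0.016, 0, 0], "rotation": [0, 0, 0]}
    - {"dp": [-0.02, 0, 0], "rotation": [0, 0, 0]}
    - {"dp": [-0.023, 0, 0], "rotation": [0, 0, 0]}
    - {"dp": [-0.026, 0, 0], "rotation": [0, 0, 0]}
    - {"dp": [-0.028, 0, 0], "rotation": [0, 0, 0]}
    - {"dp": [-0.03, 0, 0], "rotation": [0, 0, 0]}
    - {"dp": [-0.03, 0, 0], "rotation": [0, 0, 0]}

```text
clock: 8.6
position: [0.5826, 0.0724, 0.0448]
tcp_rot: [0.381, 3.118, 0.0]
force: [0.7, 0.7, -0.2]
finger_gap: 0.0274
gripper_force: 59.3
```

Call:
carry_out:
  moves:
    - {"dp": [-0.001, 0, 0], "rotation": [0, 0, 0]}
    - {"dp": [-0.002, 0, 0], "rotation": [0, 0, 0]}
    - {"dp": [-0.003, 0, 0], "rotation": [0, 0, 0]}
    - {"dp": [-0.004, 0, 0], "rotation": [0, 0, 0]}
    - {"dp": [-0.005, 0, 0], "rotation": [0, 0, 0]}
    - {"dp": [-0.006, 0, 0], "rotation": [0, 0, 0]}
    - {"dp": [-0.007, 0, 0], "rotation": [0, 0, 0]}
    - {"dp": [-0.008, 0, 0], "rotation": [0, 0, 0]}
    - {"dp": [-0.008, 0, 0], "rotation": [0, 0, 0]}
    - {"dp": [-0.008, 0, 0], "rotation": [0, 0, 0]}

```text
clock: 9.6
position: [0.59, 0.0704, 0.0447]
tcp_rot: [-0.382, -3.118, 0.0]
force: [-1.5, -1.4, -0.7]
finger_gap: 0.0272
gripper_force: 59.4
```

Call:
carry_out:
  moves:
    - {"dp": [-0.001, 0, 0], "rotation": [0, 0, 0]}
    - {"dp": [-0.002, 0, 0], "rotation": [0, 0, 0]}
    - {"dp": [-0.003, 0, 0], "rotation": [0, 0, 0]}
    - {"dp": [-0.004, 0, 0], "rotation": [0, 0, 0]}
    - {"dp": [-0.005, 0, 0], "rotation": [0, 0, 0]}
    - {"dp": [-0.006, 0, 0], "rotation": [0, 0, 0]}
    - {"dp": [-0.007, 0, 0], "rotation": [0, 0, 0]}
    - {"dp": [-0.008, 0, 0], "rotation": [0, 0, 0]}
    - {"dp": [-0.008, 0, 0], "rotation": [0, 0, 0]}
    - {"dp": [-0.008, 0, 0], "rotation": [0, 0, 0]}

```text
clock: 10.6
position: [0.5974, 0.0682, 0.0446]
tcp_rot: [-0.382, -3.117, 0.001]
force: [-4.5, -3.9, -0.6]
finger_gap: 0.0272
gripper_force: 59.8
```

Call:
carry_out:
  moves:
    - {"dp": [-0.001, 0, 0], "rotation": [0, 0, 0]}
    - {"dp": [-0.001, 0, 0], "rotation": [0, 0, 0]}
    - {"dp": [-0.002, 0, 0], "rotation": [0, 0, 0]}
    - {"dp": [-0.002, 0, 0], "rotation": [0, 0, 0]}
    - {"dp": [-0.003, 0, 0], "rotation": [0, 0, 0]}
    - {"dp": [-0.003, 0, 0], "rotation": [0, 0, 0]}
    - {"dp": [-0.004, 0, 0], "rotation": [0, 0, 0]}
    - {"dp": [-0.004, 0, 0], "rotation": [0, 0, 0]}
    - {"dp": [-0.004, 0, 0], "rotation": [0, 0, 0]}
    - {"dp": [-0.004, 0, 0], "rotation": [0, 0, 0]}

```text
clock: 11.6
position: [0.601, 0.0671, 0.0445]
tcp_rot: [-0.382, -3.116, 0.001]
force: [-5.7, -4.8, 1.0]
finger_gap: 0.0271
gripper_force: 60.1
```

Call:
carry_out:
  moves:
    - {"dp": [0, -0.0005, 0], "rotation": [0, 0, 0]}
    - {"dp": [0, -0.001, 0], "rotation": [0, 0, 0]}
    - {"dp": [0, -0.0015, 0], "rotation": [0, 0, 0]}
    - {"dp": [0, -0.0015, 0], "rotation": [0, 0, 0]}
    - {"dp": [0, -0.0015, 0], "rotation": [0, 0, 0]}
    - {"dp": [0, -0.0015, 0], "rotation": [0, 0, 0]}
    - {"dp": [0, -0.0015, 0], "rotation": [0, 0, 0]}
    - {"dp": [0, -0.0015, 0], "rotation": [0, 0, 0]}
    - {"dp": [0, -0.0015, 0], "rotation": [0, 0, 0]}
    - {"dp": [0, -0.0015, 0], "rotation": [0, 0, 0]}

```text
clock: 12.6
position: [0.6017, 0.0662, 0.0449]
tcp_rot: [0.381, 3.118, 0.0]
force: [-0.2, -2.2, -1.2]
finger_gap: 0.0276
gripper_force: 59.3
```

```bash
cat >> h.py <<'E'
def ft():
    s=arm.get_state(); M=R.from_rotvec(s['tcp_rot']).as_matrix()
    print('F tool',np.round(M.T@s['force'],2),'T tool',np.round(M.T@s['torque'],3),'pos',np.round(s['position'],4),'t',s['clock'])
    return s
E
python3 - <<'E'
from h import *
ft()
E
```

```text
F tool [-0.35 -2.13  1.22] T tool [0.252 0.048 0.21 ] pos [0.6017 0.0662 0.0449] t 12.6
```

Call:
carry_out:
  moves:
    - {"dp": [0, -0.0005, 0], "rotation": [0, 0, 0]}
    - {"dp": [-0.001, -0.0007, 0], "rotation": [0, 0, 0]}
    - {"dp": [-0.001, -0.0007, 0], "rotation": [0, 0, 0]}
    - {"dp": [-0.002, -0.0007, 0], "rotation": [0, 0, 0]}
    - {"dp": [-0.002, -0.0007, 0], "rotation": [0, 0, 0]}
    - {"dp": [-0.003, -0.0007, 0], "rotation": [0, 0, 0]}
    - {"dp": [-0.003, -0.0007, 0], "rotation": [0, 0, 0]}
    - {"dp": [-0.004, -0.0007, 0], "rotation": [0, 0, 0]}
    - {"dp": [-0.004, -0.0007, 0], "rotation": [0, 0, 0]}
    - {"dp": [-0.004, -0.0007, 0], "rotation": [0, 0, 0]}

```text
clock: 13.6
position: [0.6046, 0.0648, 0.0446]
tcp_rot: [-0.381, -3.117, -0.0]
force: [-4.0, 3.2, 1.5]
finger_gap: 0.0274
gripper_force: 59.6
```

Run:
```python
from h import *
ft()
```

```text
F tool [ 4.64  2.11 -1.47] T tool [-0.226  0.607 -0.102] pos [0.6046 0.0648 0.0446] t 13.6
```

Call:
carry_out:
  moves:
    - {"dp": [0, 0.0003, 0], "rotation": [0, 0.003, 0]}
    - {"dp": [0, 0.0004, 0], "rotation": [0, 0.006, 0]}
    - {"dp": [-0.001, 0.0004, 0], "rotation": [0, 0.006, 0]}
    - {"dp": [-0.001, 0.0004, 0], "rotation": [0, 0.006, 0]}
    - {"dp": [-0.001, 0.0004, 0], "rotation": [0, 0.006, 0]}
    - {"dp": [-0.001, 0.0004, 0], "rotation": [0, 0.006, 0]}
    - {"dp": [-0.001, 0.0004, 0], "rotation": [0, 0.006, 0]}
    - {"dp": [-0.001, 0.0004, 0], "rotation": [0, 0.006, 0]}
    - {"dp": [-0.001, 0.0004, 0], "rotation": [0, 0.006, 0]}
    - {"dp": [-0.001, 0.0004, 0], "rotation": [0, 0.006, 0]}

```text
clock: 14.6
position: [0.6051, 0.0648, 0.0448]
tcp_rot: [-0.38, -3.11, -0.001]
force: [-8.5, 1.7, 5.2]
finger_gap: 0.0273
gripper_force: 60.2
```

Run:
```python
from h import *
ft()
```

```text
F tool [ 8.75 -0.4  -5.11] T tool [0.018 0.742 0.029] pos [0.6051 0.0648 0.0448] t 14.6
```

Call:
carry_out:
  moves:
    - {"dp": [0, 0, 0], "rotation": [0, -0.003, 0]}
    - {"dp": [0, 0, -0.0002], "rotation": [0, -0.006, 0]}
    - {"dp": [-0.0005, 0, -0.0003], "rotation": [0, -0.006, 0]}
    - {"dp": [-0.0005, 0, -0.0003], "rotation": [0, -0.006, 0]}
    - {"dp": [-0.0005, 0, -0.0003], "rotation": [0, -0.006, 0]}
    - {"dp": [-0.0005, 0, -0.0003], "rotation": [0, -0.006, 0]}
    - {"dp": [-0.0005, 0, -0.0003], "rotation": [0, -0.006, 0]}
    - {"dp": [-0.0005, 0, -0.0003], "rotation": [0, -0.006, 0]}
    - {"dp": [-0.0005, 0, -0.0003], "rotation": [0, -0.006, 0]}
    - {"dp": [-0.0005, 0, -0.0003], "rotation": [0, -0.006, 0]}

```text
clock: 15.6
position: [0.6052, 0.0648, 0.0446]
tcp_rot: [-0.381, -3.115, 0.0]
force: [-7.3, 2.0, 3.2]
finger_gap: 0.0273
gripper_force: 59.7
```

Run:
```python
from h import *
ft()
```

```text
F tool [ 7.6   0.15 -3.17] T tool [-0.007  0.899 -0.045] pos [0.6052 0.0648 0.0446] t 15.6
```

Call:
carry_out:
  moves:
    - {"dp": [-0.0003, 0, 0], "rotation": [0, 0, 0]}
    - {"dp": [-0.0006, 0, 0], "rotation": [0, 0, 0]}
    - {"dp": [-0.0009, 0, 0], "rotation": [0, 0, 0]}
    - {"dp": [-0.0012, 0, 0], "rotation": [0, 0, 0]}
    - {"dp": [-0.0012, 0, 0], "rotation": [0, 0, 0]}
    - {"dp": [-0.0012, 0, 0], "rotation": [0, 0, 0]}
    - {"dp": [-0.0012, 0, 0], "rotation": [0, 0, 0]}
    - {"dp": [-0.0012, 0, 0], "rotation": [0, 0, 0]}
    - {"dp": [-0.0012, 0, 0], "rotation": [0, 0, 0]}
    - {"dp": [-0.0012, 0, 0], "rotation": [0, 0, 0]}

```text
clock: 16.6
position: [0.6054, 0.0648, 0.0445]
tcp_rot: [-0.381, -3.112, 0.0]
force: [-12.6, 2.7, 6.2]
finger_gap: 0.0274
gripper_force: 60.2
```

Run:
```python
from h import *
ft()
```

```text
F tool [12.94 -0.46 -6.17] T tool [0.064 1.275 0.1  ] pos [0.6054 0.0648 0.0445] t 16.6
```

Call:
carry_out:
  moves:
    - {"dp": [0, 0, 0], "rotation": [0, 0, 0]}
    - {"dp": [0, 0, 0], "rotation": [0, 0, 0]}
    - {"dp": [0, 0, 0], "rotation": [0, 0, 0]}
    - {"dp": [0, 0, 0], "rotation": [0, 0, 0]}
    - {"dp": [0, 0, 0], "rotation": [0, 0, 0]}
    - {"dp": [0, 0, 0], "rotation": [0, 0, 0]}
    - {"dp": [0, 0, 0], "rotation": [0, 0, 0]}
    - {"dp": [0, 0, -0.01], "rotation": [0, 0, 0]}
    - {"dp": [0, 0, -0.03], "rotation": [0, 0, 0]}
    - {"dp": [0, 0, -0.05], "rotation": [0, 0, 0]}
  grip: 0.0854

```text
clock: 17.6
position: [0.6077, 0.0643, 0.096]
tcp_rot: [-0.381, -3.118, -0.0]
force: [0.3, -1.5, 0.1]
finger_gap: 0.0853
gripper_force: 0.0
```

Call:
carry_out:
  moves:
    - {"dp": [0, 0, -0.02], "rotation": [0, 0, 0]}
    - {"dp": [0, 0, -0.04], "rotation": [0, 0, 0]}
    - {"dp": [0.01, 0, -0.06], "rotation": [0, 0, 0]}
    - {"dp": [0.02, 0, -0.08], "rotation": [0, 0, 0]}
    - {"dp": [0.04, 0, -0.09], "rotation": [0, 0, 0]}
    - {"dp": [0.06, 0, -0.1], "rotation": [0, 0, 0]}
    - {"dp": [0.08, 0, -0.1], "rotation": [0, 0, 0]}
    - {"dp": [0.095, 0, -0.1], "rotation": [0, 0, 0]}
    - {"dp": [0.1, 0, -0.1], "rotation": [0, 0, 0]}
    - {"dp": [0.1, 0, -0.1], "rotation": [0, 0, 0]}

```text
clock: 18.6
position: [0.5107, 0.0885, 0.1957]
tcp_rot: [0.381, 3.117, 0.0]
force: [-0.6, -0.5, 0.2]
finger_gap: 0.0855
gripper_force: 0.0
```

Run:
```python
from h import *
s=ft()
P=np.array([.6054,.0648,.0632]) # grip point when released
n=np.array([.9703,-.2419,0]); l=np.array([.2419,.9703,0])
ims=[]
for k in ['scene','top','wrist']:
    c=cam(k); w=cloud(c); save(c,'r_'+k+'.png'); d=w-P; a=d@n; b=d@l; h=d[...,2]
    m=(a>-.042)&(a<.065)&(abs(b)<.03)&(abs(h)<.05); v,u=np.where(m); print(k,m.sum(),(u.min(),u.max(),v.min(),v.max()) if m.any() else '')
    for lo in np.arange(-.04,.07,.01):
        z=m&(a>=lo)&(a<lo+.01)
        if z.sum()>3: print('  %.3f n%d side %s h %s'%(lo,z.sum(),np.round(np.percentile(b[z],[2,50,98])*1e3,1),np.round(np.percentile(h[z],[2,50,98])*1e3,1)))
    if k!='top' and m.any():
        a0,b0,c0,d0=max(u.min()-25,0),u.max()+25,max(v.min()-25,0),v.max()+25
        ims.append(cv2.resize(c['image'][c0:d0,a0:b0],(400,400),interpolation=cv2.INTER_CUBIC))
cv2.imwrite('pics/rel.png',np.hstack(ims)[...,::-1])
```

```text
F tool [ 0.46 -0.65 -0.16] T tool [-0.03  -0.025  0.025] pos [0.5107 0.0885 0.1957] t 18.6
scene 372 (np.int64(247), np.int64(275), np.int64(195), np.int64(220))
  -0.040 n60 side [-13.2   1.7  15.9] h [-13.5   2.   17.4]
  -0.030 n27 side [-11.2  10.4  14.9] h [-5.6  9.4 15.8]
  -0.020 n31 side [-10.    8.6  16.4] h [-10.3  11.3  15.7]
  -0.010 n29 side [-10.5   9.9  15.2] h [-7.4 11.9 15.3]
  0.000 n30 side [-11.7   8.9  15.5] h [-18.2  12.   15.9]
  0.010 n72 side [-12.2   5.6  15.2] h [-33.4  14.5  41.7]
  0.020 n57 side [-17.4   9.4  18.7] h [-31.   16.1  40.9]
  0.030 n21 side [ 3.7 12.3 15.5] h [-17.9  10.1  28.4]
  0.040 n15 side [ 5.5 10.2 14.9] h [-8.6  7.9 15.8]
  0.050 n24 side [-4.6  9.6 16.2] h [-7.   8.  16.2]
  0.060 n6 side [-2.9  7.1 12.3] h [ 4.2 10.  13.1]
top 88 (np.int64(256), np.int64(266), np.int64(191), np.int64(205))
  0.020 n9 side [-15.9 -12.9  -9.8] h [36.7 39.5 42.8]
  0.030 n5 side [-11.3  -8.4  -5.1] h [ 8.7 14.7 16.5]
  0.040 n25 side [-12.   -3.4  13.3] h [-1.9 14.3 17. ]
  0.050 n34 side [-12.4   0.2  14.9] h [ 3.7 13.2 18.9]
  0.060 n15 side [-9.6  1.9 13.5] h [ 3.3 12.  15.5]
wrist 2476 (np.int64(263), np.int64(298), np.int64(251), np.int64(343))
  -0.040 n494 side [-13.6   1.1  15.6] h [-11.2   7.4  16.7]
  -0.030 n225 side [-12.5   0.1  13.7] h [ 5.8 13.2 15.3]
  -0.020 n227 side [-12.5   1.1  13.7] h [ 9.2 14.1 15.3]
  -0.010 n213 side [-12.6   1.1  13.7] h [10.1 14.1 15.5]
  0.000 n206 side [-12.7   0.6  13.9] h [10.  14.1 15.6]
  0.010 n662 side [-15.5   0.1  16.6] h [10.3 31.4 40.9]
  0.020 n245 side [-15.7   2.   16.9] h [ 9.2 39.7 41.3]
  0.040 n17 side [-8.   0.1  7.1] h [13.1 14.7 16.9]
  0.050 n123 side [-12.2  -1.   11.8] h [ 9.2 13.9 17.1]
  0.060 n61 side [-11.1   0.1  11.5] h [ 5.  11.6 13.4]
```

View pics/rel.png

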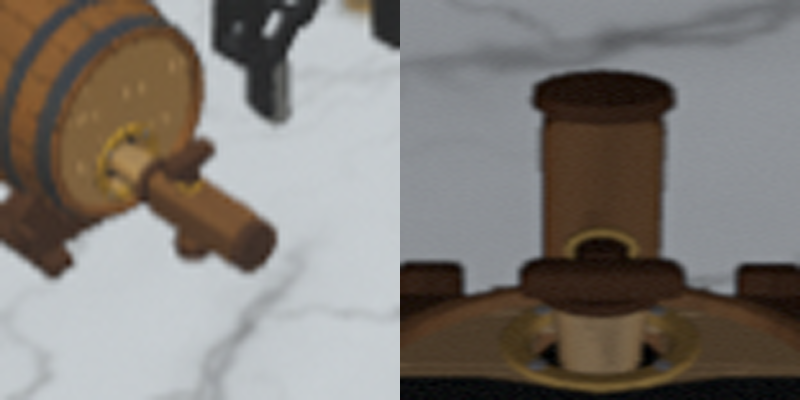

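Left crop: the spigot sits by itself in the ring with its key up. Right crop (wrist): body straight, butt at (603,95), shank entering the ring at (600,345). It is level and aligned, so on to the muddler.

Run:
```python
from h import *
to([.478,.288,.17],down(205.5))
```

```text
dp [0.0807, 0.1859, 0.0254] rot [-0.0001, 0.0007, -0.6887]
```

Call:
carry_out:
  moves:
    - {"dp": [0.008, 0.018, 0.0], "rotation": [0, 0, -0.07]}
    - {"dp": [0.016, 0.038, 0.0], "rotation": [0, 0, -0.15]}
    - {"dp": [0.025, 0.058, 0.0], "rotation": [0, 0, -0.23]}
    - {"dp": [0.034, 0.08, 0.005], "rotation": [0, 0, -0.31]}
    - {"dp": [0.044, 0.102, 0.01], "rotation": [0, 0, -0.39]}
    - {"dp": [0.054, 0.124, 0.015], "rotation": [0, 0, -0.47]}
    - {"dp": [0.064, 0.146, 0.02], "rotation": [0, 0, -0.55]}
    - {"dp": [0.073, 0.167, 0.023], "rotation": [0, 0, -0.62]}
    - {"dp": [0.08, 0.183, 0.025], "rotation": [0, 0, -0.68]}
    - {"dp": [0.0805, 0.186, 0.025], "rotation": [0, 0, -0.689]}

```text
clock: 19.75
position: [0.4774, 0.2895, 0.1696]
tcp_rot: [0.698, -3.062, -0.0]
force: [0.2, -1.0, 0.2]
finger_gap: 0.0852
gripper_force: 0.0
```

Run:
```python
from h import *
s=ft(); c=cam('wrist'); w=cloud(c); save(c,'m.png')
m=((w[...,2]>.03)&(w[...,2]<.06)&(abs(w[...,0]-.478)<.12)&(abs(w[...,1]-.288)<.12)).astype(np.uint8)
n,l,st,_=cv2.connectedComponentsWithStats(m); k=1+np.argmax(st[1:,4]); q=w[l==k]; print(st[k],np.median(q[:,2]))
r=cv2.minAreaRect((q[:,:2]*1000).astype(np.float32)); print(r)
mu=q[:,:2].mean(0); v=np.linalg.svd(q[:,:2]-mu,full_matrices=False)[2][0]; print(mu,np.degrees(np.arctan2(v[1],v[0])))
v*=np.sign(v[0]); t=(q[:,:2]-mu)@v; b=(q[:,:2]-mu)@[-v[1],v[0]]
for lo in np.arange(t.min(),t.max(),.02):
    z=(t>=lo)&(t<lo+.02)
    if z.sum()>5: print(round(lo,3),z.sum(),np.round(np.percentile(b[z],[1,99])*1e3,1),np.round(np.median(q[z,2]),4))
```

```text
F tool [ 0.28 -1.03 -0.17] T tool [-0.032  0.049  0.024] pos [0.4774 0.2895 0.1696] t 19.75
[ 259  105   41  175 6358] 0.03790820045359075
((477.09857177734375, 289.1156311035156), (178.41619873046875, 37.92905044555664), 25.625810623168945)
[0.46833568 0.28492874] 25.589400072168868
-0.08 920 [-18.4  18.3] 0.0375
-0.06 884 [-18.8  18.7] 0.038
-0.04 812 [-18.4  18.3] 0.0381
-0.02 791 [-18.8  18.7] 0.038
0.0 712 [-18.2  18. ] 0.038
0.02 613 [-18.4  18.4] 0.0378
0.04 549 [-17.8  17.8] 0.0359
0.06 600 [-18.2  18.1] 0.0382
0.08 477 [-18.5  18.3] 0.038
```

Call:
carry_out:
  moves:
    - {"dp": [0, 0, 0.02], "rotation": [0, 0, 0]}
    - {"dp": [0, 0, 0.045], "rotation": [0, 0, 0]}
    - {"dp": [0, 0, 0.07], "rotation": [0, 0, 0]}
    - {"dp": [0, 0, 0.095], "rotation": [0, 0, 0]}
    - {"dp": [0, 0, 0.12], "rotation": [0, 0, 0]}
    - {"dp": [0, 0, 0.14], "rotation": [0, 0, 0]}
    - {"dp": [0, 0, 0.152], "rotation": [0, 0, 0]}
    - {"dp": [0, 0, 0.16], "rotation": [0, 0, 0]}
    - {"dp": [0, 0, 0.165], "rotation": [0, 0, 0]}
    - {"dp": [0, 0, 0.165], "rotation": [0, 0, 0]}

```text
clock: 20.8
position: [0.4777, 0.2881, 0.0051]
tcp_rot: [-0.694, 3.064, -0.0]
force: [-0.2, 1.1, -0.7]
finger_gap: 0.0858
gripper_force: 0.0
```

Call:
carry_out:
  moves:
    - {"dp": [0, 0, 0], "rotation": [0, 0, 0]}
    - {"dp": [0, 0, 0], "rotation": [0, 0, 0]}
    - {"dp": [0, 0, 0], "rotation": [0, 0, 0]}
    - {"dp": [0, 0, 0], "rotation": [0, 0, 0]}
    - {"dp": [0, 0, 0], "rotation": [0, 0, 0]}
    - {"dp": [0, 0, 0], "rotation": [0, 0, 0]}
    - {"dp": [0, 0, 0], "rotation": [0, 0, 0]}
    - {"dp": [0, 0, 0], "rotation": [0, 0, 0]}
    - {"dp": [0, 0, 0], "rotation": [0, 0, 0]}
    - {"dp": [0, 0, 0], "rotation": [0, 0, 0]}
  grip: 0.0
  squeeze: 100

```text
clock: 21.8
position: [0.4783, 0.2885, 0.006]
tcp_rot: [-0.694, 3.062, 0.0]
force: [0.0, 0.4, 5.7]
finger_gap: 0.0366
gripper_force: 101.1
```

Call:
carry_out:
  moves:
    - {"dp": [0, 0, -0.005], "rotation": [0, 0, 0]}
    - {"dp": [0, 0, -0.01], "rotation": [0, 0, 0]}
    - {"dp": [0, 0, -0.02], "rotation": [0, 0, 0]}
    - {"dp": [0, 0, -0.03], "rotation": [0, 0, 0]}
    - {"dp": [0, 0, -0.042], "rotation": [0, 0, 0]}
    - {"dp": [0, 0, -0.054], "rotation": [0, 0, 0]}
    - {"dp": [0, 0, -0.066], "rotation": [0, 0, 0]}
    - {"dp": [0, 0, -0.075], "rotation": [0, 0, 0]}
    - {"dp": [0, 0, -0.08], "rotation": [0, 0, 0]}
    - {"dp": [0, 0, -0.08], "rotation": [0, 0, 0]}

```text
clock: 22.8
position: [0.478, 0.2884, 0.086]
tcp_rot: [-0.694, 3.062, 0.0]
force: [-0.3, 0.3, -2.6]
finger_gap: 0.0367
gripper_force: 100.3
```

Run:
```python
from h import *
s=ft(); M=R.from_rotvec(s['tcp_rot']).as_matrix(); print(M[:,0],s['finger_gap'])
n=np.array([.9703,-.2419,0]); butt=np.array([.5696,.0744,.0637])
# muddler centre 90 mm + 40 gap behind butt; muddler axis ~4 mm below grip point => TCP z = .0637+.004-.0187
t=butt-n*.130; t[2]=.049; to(t,down(166),s); print(t)
c=cam('wrist'); w=cloud(c); P=np.array(s['position']); d=(w-P)@M
m=(abs(d[...,1])<.025)&(d[...,2]>-.05)&(d[...,2]<.02)&(abs(d[...,0])<.12)
for lo in np.arange(-.1,.1,.02):
    z=m&(d[...,0]>=lo)&(d[...,0]<lo+.02)
    if z.sum()>20: print(round(lo,3),z.sum(),np.round(np.percentile(d[...,1][z],[1,99])*1e3,1),'top z',np.round(np.percentile(d[...,2][z],[5,30,50])*1e3,1))
print('x ext',np.percentile(d[...,0][m],[.2,99.8]))
```

```text
F tool [0.16 0.38 2.56] T tool [-0.016 -0.     0.022] pos [0.478  0.2884 0.086 ] t 22.8
[-0.90228867 -0.43112951 -0.00158352] 0.036719107433726576
dp [0.1099, -0.1499, 0.0369] rot [0.0004, 0.0016, 0.6901]
[0.443461 0.105847 0.049   ]
-0.06 134 [-17.7  19.8] top z [-22.5 -20.3 -18.9]
-0.04 1273 [-16.3  18.5] top z [-32.9 -31.9 -31. ]
-0.02 3092 [-18.8  20.8] top z [-38.8 -32.7 -32.2]
0.0 4911 [-23.9  24.6] top z [-45.3 -33.  -32.3]
0.02 3698 [-17.3  19.4] top z [-33.3 -32.6 -32.2]
0.04 4312 [-17.3  19.3] top z [-33.3 -32.6 -32.2]
0.06 5171 [-17.3  19.3] top z [-33.5 -32.6 -32.2]
0.08 2375 [-16.4  18.5] top z [-32.9 -31.7 -30.9]
x ext [-0.04205572  0.08951462]
```

Call:
carry_out:
  moves:
    - {"dp": [0.008, -0.01, 0.0], "rotation": [0, 0, 0.06]}
    - {"dp": [0.018, -0.025, 0.004], "rotation": [0, 0, 0.13]}
    - {"dp": [0.03, -0.042, 0.008], "rotation": [0, 0, 0.21]}
    - {"dp": [0.044, -0.06, 0.013], "rotation": [0, 0, 0.3]}
    - {"dp": [0.058, -0.08, 0.018], "rotation": [0, 0, 0.39]}
    - {"dp": [0.073, -0.1, 0.023], "rotation": [0, 0, 0.48]}
    - {"dp": [0.088, -0.12, 0.028], "rotation": [0, 0, 0.57]}
    - {"dp": [0.1, -0.137, 0.032], "rotation": [0, 0, 0.64]}
    - {"dp": [0.108, -0.147, 0.0345], "rotation": [0, 0.0015, 0.68]}
    - {"dp": [0.1105, -0.1507, 0.0354], "rotation": [0, 0.0015, 0.69]}

```text
clock: 23.85
position: [0.442, 0.1039, 0.049]
tcp_rot: [-0.385, -3.115, 0.001]
force: [-0.3, 0.2, -1.9]
finger_gap: 0.0366
gripper_force: 100.3
```

Run:
```python
from h import *
s=ft(); M=R.from_rotvec(s['tcp_rot']).as_matrix(); print(M[:,0]); P=np.array(s['position'])
to([.4433,.1048,.0505],down(166),s)
# spigot & muddler seen from the top and scene cameras, in tool axes
for k in ['scene','top','wrist']:
    c=cam(k); w=cloud(c); d=(w-P)@M; x,y,z=-d[...,0],d[...,1],-d[...,2]-.0132
    m=(x>.02)&(x<.24)&(abs(y)<.035)&(abs(z)<.03)
    print(k)
    for lo in np.arange(.03,.22,.01):
        q=m&(x>=lo)&(x<lo+.01)
        if q.sum()>4: print('  %.2f n%d x %s side %s h %s'%(lo,q.sum(),np.round(x[q].min(),4),np.round(np.percentile(y[q],[2,98])*1e3,1),np.round(np.percentile(z[q],[50,98])*1e3,1)))
```

```text
F tool [0.34 0.1  1.94] T tool [-0.013 -0.053 -0.024] pos [0.442  0.1039 0.049 ] t 23.85
[-0.96987331  0.24359325  0.00284363]
dp [-0.001, 0.0012, -0.0015] rot [-0.0007, -0.0028, -0.0017]
scene
  0.04 n14 x 0.0405 side [12.6 20.1] h [-8.4  4.1]
  0.05 n19 x 0.0515 side [16.1 20.8] h [ 0.  15.6]
  0.06 n30 x 0.0602 side [-13.1  20.8] h [10.1 20. ]
  0.07 n46 x 0.07 side [-13.6  20.4] h [16.5 20.7]
  0.08 n37 x 0.0805 side [-13.5  19.7] h [16.7 20.9]
  0.13 n65 x 0.1311 side [-11.3  17.9] h [ 4.  17.9]
  0.14 n27 x 0.1423 side [-8.9 16.6] h [12.6 17.4]
  0.15 n29 x 0.1506 side [-9.8 16.2] h [12.8 16.4]
  0.16 n32 x 0.1603 side [-8.6 17.5] h [13.2 16.7]
  0.17 n33 x 0.1704 side [-8.  17.4] h [14.3 17.4]
  0.18 n46 x 0.1811 side [-11.3  16.5] h [12.7 29. ]
  0.19 n26 x 0.19 side [ 6.4 17.3] h [ 7.3 22.8]
  0.20 n21 x 0.2009 side [ 5.  17.4] h [ 9.8 16.8]
  0.21 n14 x 0.211 side [ 3.  16.6] h [11.1 20.5]
top
  0.07 n26 x 0.0705 side [-0.4 20. ] h [19.  22.7]
  0.08 n46 x 0.0806 side [-16.4  19.2] h [19.  22.8]
  0.09 n10 x 0.0901 side [-13.4  17.9] h [15.3 19. ]
  0.13 n37 x 0.1333 side [-11.   18.3] h [11.9 20.3]
  0.14 n30 x 0.1401 side [-8.6 14.8] h [14.7 17.6]
  0.15 n37 x 0.1501 side [-9.8 16.8] h [14.9 18.6]
  0.16 n36 x 0.16 side [-10.   16.2] h [15.2 19.1]
  0.17 n34 x 0.1708 side [-10.1  17.3] h [15.7 21.2]
  0.18 n38 x 0.1801 side [-10.1  16.5] h [16.5 28.3]
  0.20 n19 x 0.2034 side [-9.2 15.3] h [15.9 19.5]
  0.21 n32 x 0.21 side [-9.9 15.2] h [15.3 19.6]
wrist
  0.03 n371 x 0.03 side [-11.1  13.6] h [14.7 16.9]
  0.04 n133 x 0.04 side [-17.3  20. ] h [ 6.5 10.2]
```

Call:
carry_out:
  moves:
    - {"dp": [-0.001, 0.001, -0.001], "rotation": [0, -0.002, -0.001]}
    - {"dp": [-0.003, 0.0015, -0.0015], "rotation": [0, -0.003, -0.001]}
    - {"dp": [-0.007, 0.0015, -0.0015], "rotation": [0, -0.003, -0.001]}
    - {"dp": [-0.012, 0.0015, -0.0015], "rotation": [0, -0.003, -0.001]}
    - {"dp": [-0.018, 0.0015, -0.0015], "rotation": [0, -0.003, -0.001]}
    - {"dp": [-0.024, 0.0015, -0.0015], "rotation": [0, -0.003, -0.001]}
    - {"dp": [-0.029, 0.0015, -0.0015], "rotation": [0, -0.003, -0.001]}
    - {"dp": [-0.032, 0.0015, -0.0015], "rotation": [0, -0.003, -0.001]}
    - {"dp": [-0.034, 0.0015, -0.0015], "rotation": [0, -0.003, -0.001]}
    - {"dp": [-0.035, 0.0015, -0.0015], "rotation": [0, -0.003, -0.001]}

```text
clock: 25.0
position: [0.4772, 0.0976, 0.0511]
tcp_rot: [0.381, 3.117, -0.001]
force: [0.0, 0.3, -2.2]
finger_gap: 0.0363
gripper_force: 100.3
```

Run:
```python
from h import *
s=ft(); M=R.from_rotvec(s['tcp_rot']).as_matrix(); print(M[:,0]); P=np.array(s['position'])
c=cam('scene'); cv2.imwrite('pics/s5.png',cv2.resize(c['image'][175:245,225:315],None,fx=8,fy=8,interpolation=cv2.INTER_CUBIC)[...,::-1])
```

```text
F tool [0.05 0.35 2.22] T tool [-0.005 -0.032 -0.024] pos [0.4772 0.0976 0.0511] t 25.0
[-0.9705314   0.24097047 -0.00142824]
```

View pics/s5.png

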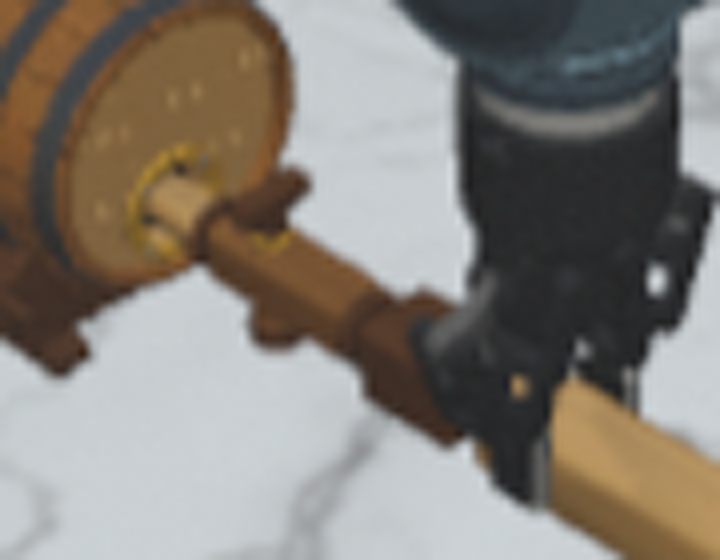

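The muddler's dark end sits square to the butt, at crop (390,340), and almost touching it. I'll push slowly and go by the force reading.

Call:
carry_out:
  moves:
    - {"dp": [-0.0003, 0, 0], "rotation": [0, 0, 0]}
    - {"dp": [-0.0007, 0, 0], "rotation": [0, 0, 0]}
    - {"dp": [-0.001, 0, 0], "rotation": [0, 0, 0]}
    - {"dp": [-0.0013, 0, 0], "rotation": [0, 0, 0]}
    - {"dp": [-0.0017, 0, 0], "rotation": [0, 0, 0]}
    - {"dp": [-0.002, 0, 0], "rotation": [0, 0, 0]}
    - {"dp": [-0.0023, 0, 0], "rotation": [0, 0, 0]}
    - {"dp": [-0.0027, 0, 0], "rotation": [0, 0, 0]}
    - {"dp": [-0.003, 0, 0], "rotation": [0, 0, 0]}
    - {"dp": [-0.003, 0, 0], "rotation": [0, 0, 0]}

```text
clock: 26.05
position: [0.48, 0.0969, 0.0512]
tcp_rot: [0.381, 3.117, -0.001]
force: [0.1, -0.3, -2.2]
finger_gap: 0.0364
gripper_force: 100.3
```

Call:
carry_out:
  moves:
    - {"dp": [-0.0002, 0, 0], "rotation": [0, 0, 0]}
    - {"dp": [-0.0004, 0, 0], "rotation": [0, 0, 0]}
    - {"dp": [-0.0006, 0, 0], "rotation": [0, 0, 0]}
    - {"dp": [-0.0008, 0, 0], "rotation": [0, 0, 0]}
    - {"dp": [-0.001, 0, 0], "rotation": [0, 0, 0]}
    - {"dp": [-0.0012, 0, 0], "rotation": [0, 0, 0]}
    - {"dp": [-0.0014, 0, 0], "rotation": [0, 0, 0]}
    - {"dp": [-0.0016, 0, 0], "rotation": [0, 0, 0]}
    - {"dp": [-0.0018, 0, 0], "rotation": [0, 0, 0]}
    - {"dp": [-0.002, 0, 0], "rotation": [0, 0, 0]}

```text
clock: 27.05
position: [0.4819, 0.0964, 0.0512]
tcp_rot: [0.381, 3.117, -0.001]
force: [-1.1, -0.5, -2.1]
finger_gap: 0.0365
gripper_force: 100.3
```

Possibly just touching (about 1 N). Another 2 mm.

Call:
carry_out:
  moves:
    - {"dp": [-0.0002, 0, 0], "rotation": [0, 0, 0]}
    - {"dp": [-0.0004, 0, 0], "rotation": [0, 0, 0]}
    - {"dp": [-0.0006, 0, 0], "rotation": [0, 0, 0]}
    - {"dp": [-0.0008, 0, 0], "rotation": [0, 0, 0]}
    - {"dp": [-0.001, 0, 0], "rotation": [0, 0, 0]}
    - {"dp": [-0.0012, 0, 0], "rotation": [0, 0, 0]}
    - {"dp": [-0.0014, 0, 0], "rotation": [0, 0, 0]}
    - {"dp": [-0.0016, 0, 0], "rotation": [0, 0, 0]}
    - {"dp": [-0.0018, 0, 0], "rotation": [0, 0, 0]}
    - {"dp": [-0.002, 0, 0], "rotation": [0, 0, 0]}

```text
clock: 28.05
position: [0.4824, 0.0962, 0.0505]
tcp_rot: [-0.381, -3.116, 0.001]
force: [-7.0, 1.4, -1.8]
finger_gap: 0.0369
gripper_force: 100.3
```

Run:
```python
from h import *
ft()
```

```text
F tool [ 7.12 -0.33  1.85] T tool [-0.015  0.847  0.082] pos [0.4824 0.0962 0.0505] t 28.05
```

Call:
carry_out:
  moves:
    - {"dp": [-0.0002, 0, 0], "rotation": [0, 0, 0]}
    - {"dp": [-0.0004, 0, 0], "rotation": [0, 0, 0]}
    - {"dp": [-0.0006, 0, 0], "rotation": [0, 0, 0]}
    - {"dp": [-0.0008, 0, 0], "rotation": [0, 0, 0]}
    - {"dp": [-0.001, 0, 0], "rotation": [0, 0, 0]}
    - {"dp": [-0.0012, 0, 0], "rotation": [0, 0, 0]}
    - {"dp": [-0.0014, 0, 0], "rotation": [0, 0, 0]}
    - {"dp": [-0.0016, 0, 0], "rotation": [0, 0, 0]}
    - {"dp": [-0.0018, 0, 0], "rotation": [0, 0, 0]}
    - {"dp": [-0.002, 0, 0], "rotation": [0, 0, 0]}

```text
clock: 29.05
position: [0.4823, 0.0961, 0.0495]
tcp_rot: [-0.38, -3.112, 0.001]
force: [-11.5, 2.7, 0.1]
finger_gap: 0.0367
gripper_force: 100.4
```

Run:
```python
from h import *
ft()
```

```text
F tool [11.8  -0.11 -0.03] T tool [0.008 1.476 0.072] pos [0.4823 0.0961 0.0495] t 29.05
```

Call:
carry_out:
  moves:
    - {"dp": [-0.0002, 0, -0.0001], "rotation": [0, 0, 0]}
    - {"dp": [-0.0004, 0, -0.0002], "rotation": [0, 0, 0]}
    - {"dp": [-0.0006, 0, -0.0003], "rotation": [0, 0, 0]}
    - {"dp": [-0.0008, 0, -0.0004], "rotation": [0, 0, 0]}
    - {"dp": [-0.001, 0, -0.0005], "rotation": [0, 0, 0]}
    - {"dp": [-0.0012, 0, -0.0005], "rotation": [0, 0, 0]}
    - {"dp": [-0.0013, 0, -0.0005], "rotation": [0, 0, 0]}
    - {"dp": [-0.0014, 0, -0.0005], "rotation": [0, 0, 0]}
    - {"dp": [-0.0015, 0, -0.0005], "rotation": [0, 0, 0]}
    - {"dp": [-0.0015, 0, -0.0005], "rotation": [0, 0, 0]}

```text
clock: 30.05
position: [0.4822, 0.096, 0.0493]
tcp_rot: [-0.38, -3.108, 0.001]
force: [-14.1, 3.2, -0.0]
finger_gap: 0.0368
gripper_force: 100.5
```

Run:
```python
from h import *
s=ft(); print(R.from_rotvec(s['tcp_rot']).as_matrix()[:,0])
```

```text
F tool [14.48 -0.25  0.15] T tool [0.051 1.951 0.044] pos [0.4822 0.096  0.0493] t 30.05
[-0.97055229  0.24067169  0.010266  ]
```

Call:
carry_out:
  moves:
    - {"dp": [-0.0001, 0, 0], "rotation": [0, -0.001, 0]}
    - {"dp": [-0.0002, 0, 0], "rotation": [0, -0.002, 0]}
    - {"dp": [-0.0003, 0, 0], "rotation": [0, -0.003, 0]}
    - {"dp": [-0.0004, 0, 0], "rotation": [0, -0.004, 0]}
    - {"dp": [-0.0005, 0, 0], "rotation": [0, -0.005, 0]}
    - {"dp": [-0.0006, 0, 0], "rotation": [0, -0.006, 0]}
    - {"dp": [-0.0007, 0, 0], "rotation": [0, -0.007, 0]}
    - {"dp": [-0.0008, 0, 0], "rotation": [0, -0.008, 0]}
    - {"dp": [-0.0009, 0, 0], "rotation": [0, -0.009, 0]}
    - {"dp": [-0.001, 0, 0], "rotation": [0, -0.01, 0]}

```text
clock: 31.05
position: [0.4824, 0.0959, 0.0488]
tcp_rot: [-0.381, -3.116, 0.003]
force: [-15.5, 4.4, -0.6]
finger_gap: 0.0368
gripper_force: 100.5
```

Run:
```python
from h import *
s=ft(); print(R.from_rotvec(s['tcp_rot']).as_matrix()[:,0])
```

```text
F tool [16.1   0.52  0.61] T tool [-0.014  2.198  0.087] pos [0.4824 0.0959 0.0488] t 31.05
[-0.97059206  0.2407205   0.00216538]
```

Call:
carry_out:
  moves:
    - {"dp": [-0.0002, 0, -0.0001], "rotation": [0, -0.001, 0]}
    - {"dp": [-0.0004, 0, -0.0002], "rotation": [0, -0.001, 0]}
    - {"dp": [-0.0006, 0, -0.0003], "rotation": [0, -0.002, 0]}
    - {"dp": [-0.0008, 0, -0.0004], "rotation": [0, -0.002, 0]}
    - {"dp": [-0.001, 0, -0.0005], "rotation": [0, -0.003, 0]}
    - {"dp": [-0.0012, 0, -0.0005], "rotation": [0, -0.003, 0]}
    - {"dp": [-0.0014, 0, -0.0005], "rotation": [0, -0.004, 0]}
    - {"dp": [-0.0015, 0, -0.0005], "rotation": [0, -0.004, 0]}
    - {"dp": [-0.0016, 0, -0.0005], "rotation": [0, -0.004, 0]}
    - {"dp": [-0.0016, 0, -0.0005], "rotation": [0, -0.004, 0]}

```text
clock: 32.05
position: [0.4825, 0.0957, 0.0486]
tcp_rot: [-0.381, -3.117, 0.004]
force: [-18.6, 4.8, -0.4]
finger_gap: 0.0366
gripper_force: 100.4
```

Run:
```python
from h import *
s=ft(); print(R.from_rotvec(s['tcp_rot']).as_matrix()[:,0])
```

```text
F tool [19.17  0.22  0.4 ] T tool [-0.021  2.612  0.084] pos [0.4825 0.0957 0.0486] t 32.05
[-0.9705989   0.24069742  0.00158723]
```

Call:
carry_out:
  moves:
    - {"dp": [-0.0002, 0, 0], "rotation": [0, 0, 0]}
    - {"dp": [-0.0004, 0, 0], "rotation": [0, -0.001, 0]}
    - {"dp": [-0.0006, 0, 0], "rotation": [0, -0.001, 0]}
    - {"dp": [-0.0008, 0, 0], "rotation": [0, -0.001, 0]}
    - {"dp": [-0.001, 0, 0], "rotation": [0, -0.002, 0]}
    - {"dp": [-0.001, 0, 0], "rotation": [0, -0.002, 0]}
    - {"dp": [-0.001, 0, 0], "rotation": [0, -0.002, 0]}
    - {"dp": [-0.001, 0, 0], "rotation": [0, -0.002, 0]}
    - {"dp": [-0.001, 0, 0], "rotation": [0, -0.002, 0]}
    - {"dp": [-0.001, 0, 0], "rotation": [0, -0.002, 0]}

```text
clock: 33.05
position: [0.4825, 0.0957, 0.0482]
tcp_rot: [-0.38, -3.116, 0.004]
force: [-20.6, 4.8, -0.2]
finger_gap: 0.0372
gripper_force: 100.5
```

Call:
carry_out:
  moves:
    - {"dp": [0.003, 0, 0], "rotation": [0, 0.005, 0]}
    - {"dp": [0.007, 0, 0], "rotation": [0, 0.012, 0]}
    - {"dp": [0.01, 0, 0], "rotation": [0, 0.016, 0]}
    - {"dp": [0.015, 0, 0], "rotation": [0, 0.016, 0]}
    - {"dp": [0.02, 0, 0], "rotation": [0, 0.016, 0]}
    - {"dp": [0.028, 0, 0], "rotation": [0, 0.016, 0]}
    - {"dp": [0.036, 0, 0], "rotation": [0, 0.016, 0]}
    - {"dp": [0.043, 0, 0], "rotation": [0, 0.016, 0]}
    - {"dp": [0.048, 0, 0], "rotation": [0, 0.016, 0]}
    - {"dp": [0.05, 0, 0], "rotation": [0, 0.016, 0]}

```text
clock: 34.05
position: [0.4415, 0.1065, 0.0512]
tcp_rot: [0.381, 3.117, -0.001]
force: [0.1, -0.1, -3.1]
finger_gap: 0.0368
gripper_force: 100.3
```

Run:
```python
from h import *
s=ft(); M=R.from_rotvec(s['tcp_rot']).as_matrix(); print(M[:,0])
to([.4395,.22,.055],down(180),s)
P=np.array([.6054,.0648,.0632]);n=np.array([.9703,-.2419,0]); l=np.array([.2419,.9703,0])
for k in ['scene','top']:
    w=cloud(cam(k)); d=w-P; a=d@n; b=d@l; h=d[...,2]; m=(a>-.06)&(a<.06)&(abs(b)<.03)&(abs(h)<.05); q=m&(a<-.01)
    print(k,'butt',np.percentile(a[m],1),'side',np.percentile(b[q],[2,98]),'h',np.percentile(h[q],[50,98]),'key',np.median(a[m&(h>.03)]))
c=cam('wrist'); w=cloud(c); P=np.array(s['position']); d=(w-P)@M
m=(abs(d[...,1])<.025)&(d[...,2]>-.05)&(d[...,2]<.02)&(abs(d[...,0])<.12)
for lo in [.02,.04,.06]:
    z=m&(d[...,0]>=lo)&(d[...,0]<lo+.02); print(lo,np.percentile(d[...,1][z],[1,99]),np.median(d[...,2][z]))
print(np.percentile(d[...,0][m],99.8))
```

```text
F tool [-0.16 -0.09  3.12] T tool [ 0.021 -0.015 -0.014] pos [0.4415 0.1065 0.0512] t 34.05
[-0.97061517  0.24063314 -0.00137539]
dp [0.0293, 0.1097, -0.0039] rot [-0.0007, 0.0013, -0.243]
scene butt -0.036409276196853434 side [-0.01239004  0.0155437 ] h [0.00562557 0.01534227] key 0.019536140090112737
top butt -0.03400677364604794 side [-0.01246092  0.01589093] h [0.01219656 0.01791603] key 0.023903915696827607
0.02 [-0.01793442  0.01868528] -0.03225661954247978
0.04 [-0.0179891   0.01870749] -0.03230048176372636
0.06 [-0.01796303  0.01864428] -0.03227769249234
0.08952866927051184
```

Call:
carry_out:
  moves:
    - {"dp": [0.003, 0.011, 0], "rotation": [0, 0, -0.025]}
    - {"dp": [0.006, 0.023, 0], "rotation": [0, 0, -0.05]}
    - {"dp": [0.009, 0.036, 0], "rotation": [0, 0, -0.08]}
    - {"dp": [0.013, 0.05, 0], "rotation": [0, 0, -0.11]}
    - {"dp": [0.017, 0.064, 0], "rotation": [0, 0, -0.14]}
    - {"dp": [0.021, 0.078, 0], "rotation": [0, 0, -0.17]}
    - {"dp": [0.025, 0.09, 0], "rotation": [0, 0, -0.2]}
    - {"dp": [0.028, 0.102, 0], "rotation": [0, 0.001, -0.225]}
    - {"dp": [0.029, 0.11, 0], "rotation": [0, 0.0013, -0.243]}
    - {"dp": [0.029, 0.11, 0], "rotation": [0, 0.0013, -0.243]}

```text
clock: 35.2
position: [0.4407, 0.221, 0.0513]
tcp_rot: [-0.003, 3.141, -0.001]
force: [-0.5, 1.0, -2.3]
finger_gap: 0.037
gripper_force: 100.5
```

Call:
carry_out:
  moves:
    - {"dp": [0, 0, 0.006], "rotation": [0, 0, 0]}
    - {"dp": [0, 0, 0.013], "rotation": [0, 0, 0]}
    - {"dp": [0, 0, 0.02], "rotation": [0, 0, 0]}
    - {"dp": [0, 0, 0.027], "rotation": [0, 0, 0]}
    - {"dp": [0, 0, 0.033], "rotation": [0, 0, 0]}
    - {"dp": [0, 0, 0.038], "rotation": [0, 0, 0]}
    - {"dp": [0, 0, 0.041], "rotation": [0, 0, 0]}
    - {"dp": [0, 0, 0.043], "rotation": [0, 0, 0]}
    - {"dp": [0, 0, 0.044], "rotation": [0, 0, 0]}
    - {"dp": [0, 0, 0.0445], "rotation": [0, 0, 0]}

```text
clock: 36.2
position: [0.4407, 0.22, 0.0068]
tcp_rot: [0.0, 3.141, -0.001]
force: [-0.1, -0.8, -2.0]
finger_gap: 0.0367
gripper_force: 100.5
```

Call:
carry_out:
  moves:
    - {"dp": [0, 0, 0.0005], "rotation": [0, 0, 0]}
    - {"dp": [0, 0, 0.001], "rotation": [0, 0, 0]}
    - {"dp": [0, 0, 0.001], "rotation": [0, 0, 0]}
    - {"dp": [0, 0, 0.001], "rotation": [0, 0, 0]}
    - {"dp": [0, 0, 0.001], "rotation": [0, 0, 0]}
    - {"dp": [0, 0, 0.001], "rotation": [0, 0, 0]}
    - {"dp": [0, 0, 0.001], "rotation": [0, 0, 0]}
    - {"dp": [0, 0, 0.001], "rotation": [0, 0, 0]}
    - {"dp": [0, 0, 0.001], "rotation": [0, 0, 0]}
    - {"dp": [0, 0, 0.001], "rotation": [0, 0, 0]}

```text
clock: 37.2
position: [0.4408, 0.22, 0.006]
tcp_rot: [0.0, 3.141, -0.001]
force: [-2.3, -0.2, 4.4]
finger_gap: 0.0367
gripper_force: 101.2
```

Call:
carry_out:
  moves:
    - {"dp": [0, 0, 0], "rotation": [0, 0, 0]}
    - {"dp": [0, 0, 0], "rotation": [0, 0, 0]}
    - {"dp": [0, 0, 0], "rotation": [0, 0, 0]}
    - {"dp": [0, 0, 0], "rotation": [0, 0, 0]}
    - {"dp": [0, 0, 0], "rotation": [0, 0, 0]}
    - {"dp": [0, 0, 0], "rotation": [0, 0, 0]}
    - {"dp": [0, 0, 0], "rotation": [0, 0, 0]}
    - {"dp": [0, 0, -0.01], "rotation": [0, 0, 0]}
    - {"dp": [0, 0, -0.03], "rotation": [0, 0, 0]}
    - {"dp": [0, 0, -0.06], "rotation": [0, 0, 0]}
  grip: 0.0854

```text
clock: 38.2
position: [0.4393, 0.2197, 0.0656]
tcp_rot: [-0.0, -3.138, 0.002]
force: [1.1, 0.5, 1.1]
finger_gap: 0.0855
gripper_force: 0.0
```

Call:
carry_out:
  moves:
    - {"dp": [0, 0, -0.03], "rotation": [0, 0, 0]}
    - {"dp": [0, 0, -0.06], "rotation": [0, 0, 0]}
    - {"dp": [0, 0, -0.09], "rotation": [0, 0, 0]}
    - {"dp": [0, 0, -0.11], "rotation": [0, 0, 0]}
    - {"dp": [0, 0, -0.12], "rotation": [0, 0, 0]}
    - {"dp": [0, 0, -0.12], "rotation": [0, 0, 0]}
    - {"dp": [0, 0, -0.12], "rotation": [0, 0, 0]}
    - {"dp": [0, 0, -0.12], "rotation": [0, 0, 0]}
    - {"dp": [0, 0, -0.12], "rotation": [0, 0, 0]}
    - {"dp": [0, 0, -0.12], "rotation": [0, 0, 0]}

```text
clock: 39.2
position: [0.4401, 0.22, 0.1848]
tcp_rot: [-0.001, -3.14, 0.002]
force: [0.9, 0.1, 0.0]
finger_gap: 0.0854
gripper_force: 0.0
```

Run:
```python
from h import *
s=ft(); c=cam('scene'); save(c,'end.png')
w=cloud(c)
P=np.array([.6054,.0648,.0632]);n=np.array([.9703,-.2419,0]); l=np.array([.2419,.9703,0])
d=w-P; a=d@n; b=d@l; h=d[...,2]; m=(a>-.06)&(a<.06)&(abs(b)<.03)&(abs(h)<.05); print('butt',np.percentile(a[m],1),np.percentile(h[m&(a<-.01)],98))
wt=cloud(cam('wrist')); m=(wt[...,2]>.03)&(wt[...,2]<.06)&(abs(wt[...,0]-.44)<.12)&(abs(wt[...,1]-.22)<.06); print(cv2.minAreaRect((wt[m][:,:2]*1000).astype(np.float32)),np.median(wt[m][:,2]))
```

```text
F tool [-0.91  0.09 -0.01] T tool [-0.005  0.002 -0.01 ] pos [0.4401 0.22   0.1848] t 39.2
butt -0.011043790175871239 0.010359606009939097
((440.2314147949219, 220.88485717773438), (177.4310760498047, 37.977874755859375), 0.02997453510761261) 0.0378750712636117
```

View pics/end.png

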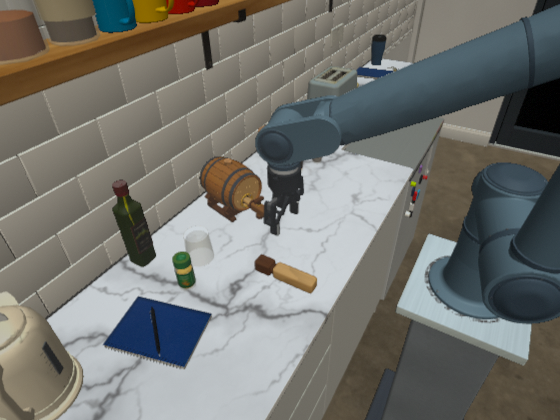

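The final view shows the spigot in the cask (255,205), the muddler lying on the worktop (285,273), and the glass and jar at their old positions. Handing in.

```bash
python3 -c "
from rig import hand_in; print(hand_in())"
```

```text
the job is handed in; nothing more can be done
None
```

The job is handed in at about 39 s. I pushed the spigot into the bush by hand, where it stayed by itself, key up. I then drove it with the muddler's dark end at a measured push of about 21 N and laid the muddler flat on the worktop; the glass and jars were not touched.

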